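# Dock the balcony lantern on its charging base in the bench corner

### The job

First push the small grey charging base snugly into the inside corner of the L-shaped wooden stop, square and touching both battens. Then take the green lantern out of its sloping rest and, holding it by its top handle, lower it upright onto the base's two pegs (orange mark on the same side as the thick orange peg) until it is fully home before you let go; the base must still sit snug in the corner. Do not tip the lantern over or disturb the other things on the bench.

Things in the scene. Friction and masses are not known exactly. Their poses are not given: they have to be found in the camera images.
- stop: L of two dark cedar battens fixed to the bench, each 18 wide and 20 high. Origin: the inside corner at bench level. The far batten's inner face is the plane x = 0 (batten at x 0 to 18, y -112 to 18); the side batten's inner face is the plane y = 0 (batten at y 0 to 18, x -120 to 0). The base belongs in the quarter x < 0, y < 0. z up.
- dock: Loose grey charging base, 64 x 64 square, 24 high, about 0.4 kg, flat on the bench. Origin: centre of its underside; z up, x and y along its sides. Two upright pegs on top, 14 high, tapered tips: thick orange 14 diameter at x +15, thin steel 10 diameter at x -15 (y 0). Orange line on top at the +x edge. Home in the corner, its origin is at x -32, y -32 in the stop's frame.
- dock_peg (a point): Centre of the foot of the base's thick orange peg, on the base's top face
- lantern: Loose LED lantern, 0.35 kg, 135 high. Origin: centre of its underside; z along its axis to the handle. Green foot 58 x 58, z 0-30; white diffuser 46 diameter, z 30-82; green cap 58 x 58, z 82-94; handle on top. Orange marks on its +x face. Starts leaning 34 deg in the rest, top towards the robot. Seated, its origin is 24 above the base's origin, same x and y, its +x along the base's +x.
- lantern_grip (a point): Centre of the lantern's black handle bar: lantern x 0, y 0, z 126. The bar is 56 long along the lantern's x, 16 thick along its y, 18 high, on two posts at x +-22, with a 23 high gap under it
- lantern_socket (a point): Mouth of the large socket in the lantern's underside (x +15, y 0, z 0), 16.5 diameter, 20 deep, for the thick orange peg; the small socket, 12.5 diameter, 20 deep, is at x -15. They fit one way round only
- rest: Fixed sloping rest, 130 x 80 (x -70 to 60, y +-40 of its origin), 105 high. Origin: on the bench under its middle; z up. Its aluminium seat leans 34 deg, top towards its -x: a back plate behind the lantern's -x face that ends at lantern z 87, a ledge under the foot, cheeks 20 high beside the foot. The lantern slides out along its own axis; its origin starts at x 10, y 0, z 50 here.
- tray: Bystander: loose grey hardware tray 140 x 100 x 35; origin at centre of its underside.
- can: Bystander: loose upright blue spray can, 52 diameter, 140 high, standing between rest and stop; origin at centre of its underside.
- screwdriver: Bystander: loose yellow-handled screwdriver 190 long lying along its x, under 35 high.
- hexset: Bystander: loose hex key set, black holder 75 x 26 x 24 with L keys standing to 90 high; origin at centre of its underside.
- level: Bystander: loose aluminium spirit level 22 x 240 x 45, long along its y; origin at centre of its underside.
- jar: Bystander: loose glass jar, 60 diameter, 75 high; origin at centre of its underside.
Mind the look-alikes: they are no part of the job. Of the things like the stop, leave any that is pink; of the rest the smaller one is meant.

How it is judged:
On the way, in this order (a step that is already met when the one before it is completed fails the run):
1. the charging base sits square and snug in the corner (x of dock in the frame of stop between -0.035 and -0.029 m and y of dock in the frame of stop between -0.035 and -0.029 m and (angle between the x axis of dock and the x axis of stop, either way round below 0.045 rad or angle between the x axis of dock and the y axis of stop, either way round below 0.045 rad) and angle between dock's own z axis and vertical below 0.05 rad and height (world z) of dock below 0.004 m), for 0.2 s.
2. the lantern, still held, has been lowered over the pegs to within 8 mm of home (contact force between the fingers and lantern above 1 N and x of lantern in the frame of dock between -0.004 and 0.004 m and y of lantern in the frame of dock between -0.004 and 0.004 m and z of lantern in the frame of dock between 0.016 and 0.032 m), for 0.1 s.
At the end, for the whole second after the job is handed in: The base is within 3 mm of touching both battens and within 2.5 deg of square, flat on the bench; the lantern is upright (3 deg), right way round on the pegs, its foot within 3 mm of the base's top and centred within 3 mm, everything at rest (all of step 1 and x of lantern in the frame of dock between -0.003 and 0.003 m and y of lantern in the frame of dock between -0.003 and 0.003 m and z of lantern in the frame of dock between 0.021 and 0.027 m and angle between the x axis of lantern and the x axis of dock, either way round below 0.12 rad and angle between lantern's own z axis and vertical below 0.05 rad and linear speed of each of lantern, dock below 0.02 m/s).
It fails at once if a bystander is moved more than 20 mm: hardware tray, spray can, screwdriver, hex key set, spirit level, jar (distance of any of tray, can, screwdriver, hexset, level, jar from where it was at the start of the episode above 0.02 m).
It fails at once if the lantern is tipped over (angle between lantern's own z axis and vertical above 1.2 rad).
It also fails if it takes over 72 s, if anything falls off the work surface, if the arm or the gripper's body presses on something with over 40 N, if the wrist force passes 120 N, or if a joint passes its speed limit or range.

### The arm

A 7-joint arm with a two-finger parallel gripper is mounted at the origin on the work surface. World frame = base frame: x ahead of the robot, y to its left, z up, the work surface at z = 0. Lengths are in m, angles in rad, forces in N, time in s.
With the tool pointing down it reaches from about 0.4 to 0.875 m from the base axis. Payload 19.3 kg.
Tool frame: the origin (TCP) lies at the very end of the fingers, on their centre line; the grasp point (between the pads) lies 19 mm behind it; z points along the fingers, y is the line along which they close (so a half turn about z gives the same grasp; the last joint's range is limited). The gripper opens to 85 mm and grips with 20 to 120 N. Pads are 22 mm wide; open, the fingers measure 114 mm over their backs; the gripper's body (76 mm by 85 mm) begins 54 mm behind the grasp point. The pads swing forward as they close: fully open they stand 13 mm farther back than shut.
Start: joints at [-1.237, 0.521, -0.036, 1.599, 0.021, 1.021, -0.113], TCP at [0.246, 0.575, 0.195] pointing down, gripper open.
Joint ranges: [-2.91, 2.91], [-0.3, 2.13], [-1.5, 1.42], [0.17, 2.43], [-1.26, 4.41], [0.16, 1.93], [-2.52, 2.52]. Speed limits (rad/s): [1.89, 1.89, 2.39, 2.39, 3.01, 3.01, 3.01].

### API

Orientations are given as a rotation vector (axis times angle).
In Python, from rig import bot gives the robot as it stands.
- The arm moves only by the shell command python3 -m inch 'ROWS' [FORCE]. ROWS is JSON, one flat list of numbers, 7 for each row, row after row: the shift along the tool's x, y, z in m, then the turn, a rotation vector about the tool's x, y, z in rad, then the gripper command: -1 is shut, 1 is fully open, values between are in proportion. A call has exactly 8 rows; each row shifts and turns the commanded pose from where the row before left it, along the tool's axes as they then stand; what a row does not reach is not made up. A row lasts 1/12 s, in which the tool goes at most 41.7 mm and 7.16 degrees, less where a joint would pass 70% of its speed; a pose out of reach is approached as far as the arm can. A call is refused whole if a number of a shift passes 0.0417 or a number of a turn 0.125, either way. A call with a gripper value outside its range is refused whole. The fingers move at their own pace and stop on an object; FORCE is the grip in N (left out, the last holds). Time passes only in rows, so rows that do not move let the fingers close, or fill a call up. It gives the time, the measured TCP pose, the force, the opening and the grip force at its end, in the units of the state.
- bot.get_obs(): the state, without advancing time (a new reading comes with each control period).
- bot.snapshot(name): name is "scene" or "top"; returns the picture (420x560x3 uint8, red, green, blue); there is no depth.
- bot.camera_info(name): a dict with "fx", "fy", "cx", "cy" (pixels), "D" ([k1, k2, p1, p2, k3] as OpenCV has them; the pictures are not rectified), "eye" and "orientation" of the camera in the world. Camera axes: x right, y down, z forward; pixel columns grow to the right and rows downward; lengths in m; the calibration is good to about 2 mm. A picture is of the moment at which its call begins. camera_info takes no time and is no camera call.
- bot.sign_off(): hands the job in; it is judged then, once.
The state is a dict: "t": time; "q": joint angles; "joint_vel": joint speeds; "tau": joint torques, N m; "position": TCP position; "orientation": TCP orientation; "ft_force": force on the tool from outside, world axes, zero at the start; "wrist_torque": the same for the moment, N m; "width": finger opening in m; "gripper_force": force on a finger pad.
Only numpy, scipy, OpenCV 4.12 (cv2) and the standard library are available. Lean on these libraries where they do the work, as an engineer would, in place of code of your own. Each camera call takes 0.05 s, during which the arm holds its last target. There are 200 camera calls.

## Working session

There is one attempt and no reset: what is moved stays moved. The work goes in short steps, Python scripts to look and compute and a shell command to move; the robot and the scene stay as the last step left them, time stands still between calls to the robot, and variables do not carry over. Pictures are saved under pics/ and viewed, at most 10 in all, crops included, and the job is handed in when it is done.

```bash
ls; mkdir -p pics; python3 - <<'E'
from rig import bot
import cv2, numpy as np
for n in ("scene","top"):
    im=bot.snapshot(n); cv2.imwrite(f"pics/{n}0.png",cv2.resize(im[:,:,::-1],None,fx=1.4,fy=1.4,interpolation=cv2.INTER_CUBIC))
    cv2.imwrite(f"pics/raw_{n}0.png",im[:,:,::-1])
    print(n,bot.camera_info(n))
o=bot.get_obs(); print(o)
E
```

```text
pics
scene {'fx': 509.6668442526416, 'fy': 509.6668442526416, 'cx': 277.92487228845255, 'cy': 212.57345477068077, 'D': array([-0.09564935,  0.        ,  0.        ,  0.        ,  0.        ]), 'eye': array([1.03916957, 0.74210988, 1.18652736]), 'orientation': array([-0.8086399 , -2.65527678,  0.97519785])}
top {'fx': 448.01628216925576, 'fy': 448.01628216925576, 'cx': 277.79820734424663, 'cy': 207.56767272946968, 'D': array([0.04501192, 0.        , 0.        , 0.        , 0.        ]), 'eye': array([ 3.87596517e-01, -1.29077424e-03,  1.37401470e+00]), 'orientation': array([-2.14819113,  2.1691474 , -0.1377891 ])}
{'t': 0.1, 'q': array([-1.23718789,  0.5219634 , -0.03632991,  1.59993546,  0.02119204,
        1.02109262, -0.11278646]), 'joint_vel': array([ 0.00063569, -0.00243252,  0.00094082, -0.00104179, -0.0003757 ,
       -0.00032093, -0.00043122]), 'tau': array([ 2.72127829e-03, -9.28485990e+01,  1.98320501e+00, -3.70540452e+01,
        1.79753546e-02,  5.19229521e-03,  5.02976775e-06]), 'position': array([0.24547606, 0.57441468, 0.19428323]), 'orientation': array([-6.29971034e-01, -3.07763646e+00,  1.57735872e-03]), 'ft_force': array([-0.0848581 ,  0.70663442,  0.41499726]), 'wrist_torque': array([0.04633672, 0.00472976, 0.04283632]), 'gripper_force': 0.0, 'width': 0.08506290240993869}
```

View pics/scene0.png

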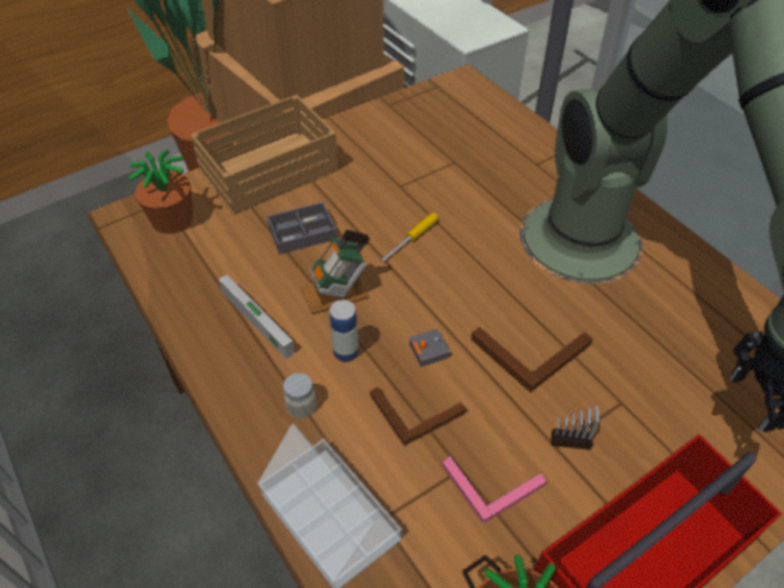

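View pics/top0.png

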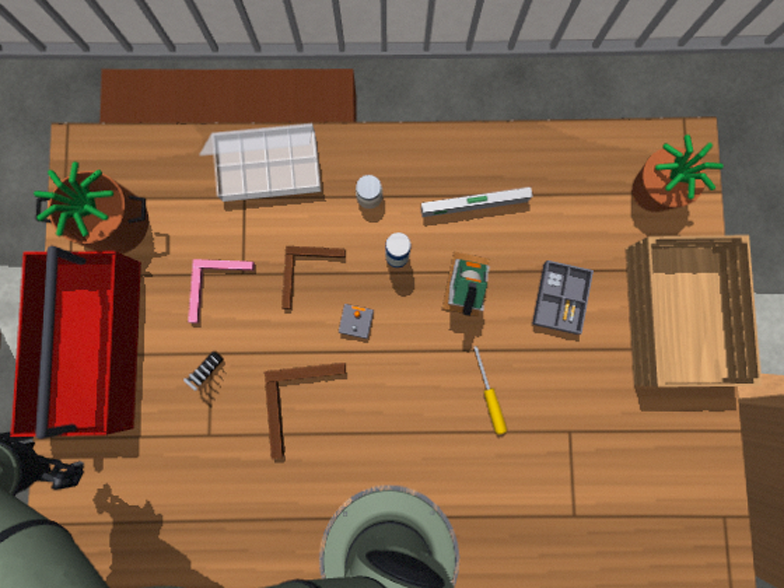

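The pictures show these stop-like things in the top view (1.4x pixels):
- **Pink L:** near (220,290). Excluded because it is pink.
- **Small cedar L:** near (310,275). This is the one meant, being the smaller of the two cedar ones.
- **Large cedar L:** near (305,410).

The dock is at (356,322) with its orange peg away from the robot. The lantern is at (468,285), leaning towards the robot.

Next I confirm this in a crop and measure.

```bash
cat > h.py <<'E'
import numpy as np, cv2
from scipy.spatial.transform import Rotation as R
from rig import bot
def cam(n):
    c=bot.camera_info(n); K=np.array([[c['fx'],0,c['cx']],[0,c['fy'],c['cy']],[0,0,1]]); return c,K,R.from_rotvec(c['orientation']).as_matrix()
def plane(n,px,z):
    c,K,M=cam(n); u=cv2.undistortPoints(np.array(px,float).reshape(-1,1,2),K,c['D']).reshape(-1,2)
    d=np.c_[u,np.ones(len(u))]@M.T; e=c['eye']; return e+d*((z-e[2])/d[:,2])[:,None]
def proj(n,P):
    c,K,M=cam(n); rv=cv2.Rodrigues(M.T)[0]; return cv2.projectPoints(np.array(P,float).reshape(-1,3),rv,-M.T@c['eye'],K,c['D'])[0].reshape(-1,2)
def hsv(im): return cv2.cvtColor(im,cv2.COLOR_RGB2HSV)
def blob(m,roi,minA=4):
    x0,y0,x1,y1=roi; mm=np.zeros_like(m); mm[y0:y1,x0:x1]=m[y0:y1,x0:x1]
    n,l,s,c=cv2.connectedComponentsWithStats(mm); i=1+np.argmax(s[1:,4]); return (l==i).astype(np.uint8),s[i],c[i]
E
python3 - <<'E'
from h import *
t=cv2.imread('pics/raw_top0.png'); s=cv2.imread('pics/raw_scene0.png')
a=cv2.resize(t[165:250,195:360],None,fx=4.8,fy=4.8,interpolation=cv2.INTER_CUBIC)
cv2.imwrite('pics/c1.png',a[:,:800])
b=cv2.resize(s[150:320,210:380],None,fx=3.5,fy=3.5,interpolation=cv2.INTER_CUBIC)
cv2.imwrite('pics/c2.png',b)
for p in [(215,190),(208,200),(300,150),(250,225),(254,240)]: print(p,hsv(t[p[1]:p[1]+1,p[0]:p[0]+1,::-1])[0,0])
E
```

```text
(215, 190) [ 14 141 163]
(208, 200) [ 10 162  71]
(300, 150) [ 13 119 159]
(250, 225) [123  19 134]
(254, 240) [ 7 69 81]
```

View pics/c1.png

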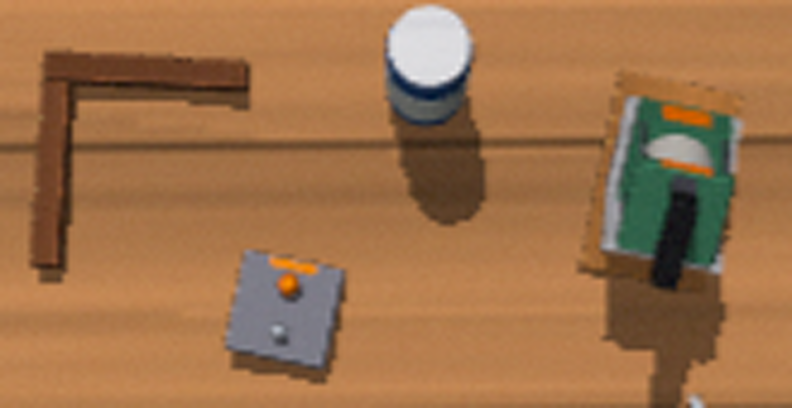

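View pics/c2.png

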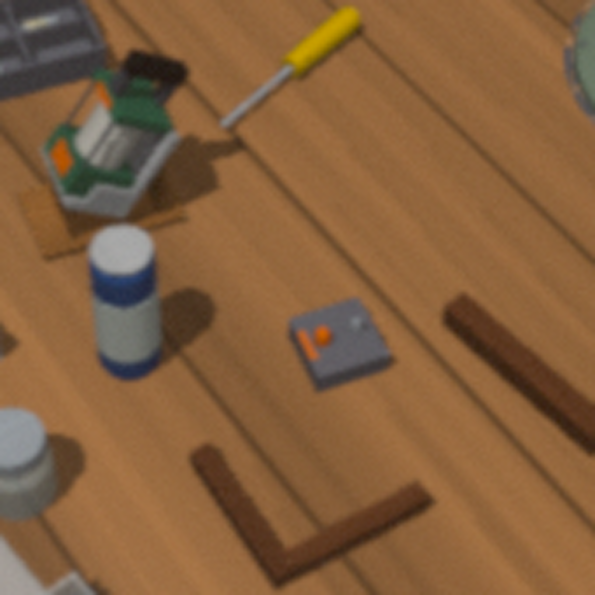

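The crops confirm it. The small cedar L has its corner at upper left (crop c1 ~(45,55)). The grey dock with the orange line is at (285,310), and the lantern in its rest is at (675,190) with the handle bar at (675,240).

```bash
python3 - <<'E'
from h import *
t=cv2.imread('pics/raw_top0.png')[:,:,::-1].copy(); H=hsv(t)
# stop
m=((H[:,:,2]<125)&(H[:,:,1]>140)&(H[:,:,0]<13)).astype(np.uint8)
b,st,c=blob(m,(197,168,252,228)); print('stop blob',st)
top=[];left=[]
x0,y0,w,h=st[:4]
for x in range(x0+8,x0+w-2): top.append((x,np.argmax(b[:,x])-0.5))
for y in range(y0+8,y0+h-2): left.append((np.argmax(b[y])-0.5,y))
def line(px,z):
    P=plane('top',px,z)[:,:2]; v=cv2.fitLine(P.astype(np.float32),cv2.DIST_HUBER,0,.001,.001).ravel(); return v[2:],v[:2]
p1,d1=line(top,.02); p2,d2=line(left,.02)
k=np.linalg.solve(np.c_[d1,-d2],p2-p1); O=p1+d1*k[0]
a1=np.arctan2(d1[1],d1[0]); a2=np.arctan2(d2[1],d2[0])
print('outer corner',O,'dirs deg',np.degrees([a1,a2]))
yaw=np.mean([((np.degrees(a1)-90)+90)%180-90,(np.degrees(a2)+90)%180-90]); c_,s_=np.cos(np.radians(yaw)),np.sin(np.radians(yaw))
Rm=np.array([[c_,-s_],[s_,c_]]); print('stop yaw',yaw,'origin',O-Rm@[.018,.018],'home dock',O-Rm@[.05,.05])
# dock
m=((H[:,:,1]<60)&(H[:,:,2]>90)).astype(np.uint8); b,st,c=blob(m,(238,212,272,246))
b=cv2.morphologyEx(b,cv2.MORPH_CLOSE,np.ones((5,5)))
cn=max(cv2.findContours(b,0,2)[0],key=len); P=plane('top',cn.reshape(-1,2),.024)[:,:2]
r=cv2.minAreaRect((P*1000).astype(np.float32)); print('dock',st,r)
o=((H[:,:,1]>180)&(H[:,:,2]>150)&(H[:,:,0]<16)).astype(np.uint8)
for roi,z,nm in [((238,222,272,230),.036,'peg'),((238,214,272,222),.024,'line')]:
    b,st,c=blob(o,roi); print(nm,st,plane('top',c,z))
# lantern handle
m=((H[:,:,2]<45)).astype(np.uint8); b,st,c=blob(m,(325,195,350,230)); print('handle',st,c)
ys,xs=np.nonzero(b); P=plane('top',np.c_[xs,ys],.18); mu=P.mean(0); v=np.linalg.svd(P-mu)[2][0]; print(mu,v,np.degrees(np.arctan2(v[1],v[0])))
s=cv2.imread('pics/raw_scene0.png')[:,:,::-1].copy(); Hs=hsv(s)
m=((Hs[:,:,2]<50)).astype(np.uint8); b2,st2,c2=blob(m,(238,160,268,182)); print('handle scene',st2,c2)
# triangulate
def ray(n,px):
    a=plane(n,px,0)[0]; e=cam(n)[0]['eye']; d=a-e; return e,d/np.linalg.norm(d)
e1,d1=ray('top',c); e2,d2=ray('scene',c2); A=np.c_[d1,-d2]; k=np.linalg.lstsq(A,e2-e1,rcond=None)[0]; print('handle xyz',e1+k[0]*d1,e2+k[1]*d2)
# orange marks
for n,Hh,roi in [('top',H,(325,185,350,193)),('top',H,(325,194,350,203))]:
    o=((Hh[:,:,1]>180)&(Hh[:,:,2]>150)&(Hh[:,:,0]<16)).astype(np.uint8); b,st,c=blob(o,roi); print('mark',st,c)
E
```

```text
stop blob [202 176  45  45 474]
outer corner [0.65810764 0.21822411] dirs deg [86.3999    -3.3212519]
stop yaw -3.4606743 origin [0.63905392 0.20134347] home dock [0.60518064 0.17133346]
dock [242 217  25  24 381] ((492.2193603515625, 66.25447082519531), (64.28287506103516, 62.82619857788086), 77.47517395019531)
peg [253 222   4   4   8] [[0.50734653 0.06388555 0.036     ]]
line [257 221   2   1   2] [[0.51591778 0.05537494 0.024     ]]
handle [331 205   9  20 113] [335.21238938 214.60176991]
[ 0.516343   -0.15947973  0.18      ] [-9.61850539e-01  2.73575476e-01 -9.96841219e-29] 164.12286018813197
handle scene [246 165  17  13 114] [253.73684211 169.97368421]
handle xyz [ 0.51968272 -0.16360678  0.14881449] [ 0.51825689 -0.16243042  0.14850493]
mark [333 187  10   4  27] [337.55555556 188.66666667]
mark [334 199   9   2   9] [338.         199.44444444]
```

```bash
python3 - <<'E'
from h import *
A=np.array([plane('top',p,z)[0] for p,z in [((337.55,188.67),.0786),((338,199.44),.139),((335.21,214.6),.158)]])
print(A.round(4)); d=A[0]-A[2]; print('yaw',np.degrees(np.arctan2(d[1],d[0])), np.degrees(np.arctan2(*(A[1]-A[2])[1::-1])))
t=cv2.imread('pics/raw_top0.png')[:,:,::-1].copy(); H=hsv(t)
# rest base plate: left/right edges of lightwood hard; use handle bar pixel ends with their own heights
b,_,_=blob((H[:,:,2]<45).astype(np.uint8),(325,195,350,230)); ys,xs=np.nonzero(b)
v,m=np.polyfit(ys,xs,1); 
for y in (ys.min(),ys.max()): print(y,v*y+m)
E1=plane('top',(v*ys.max()+m,ys.max()),.150)[0];E2=plane('top',(v*(ys.min()+2)+m,ys.min()+2),.178)[0]; d=E2-E1; print(E1,E2,np.degrees(np.arctan2(d[1],d[0])))
o=bot.get_obs(); print(R.from_rotvec(o['orientation']).as_matrix().round(3),o['position'])
E
```

```text
[[ 0.6035 -0.1817  0.0786]
 [ 0.5631 -0.1737  0.139 ]
 [ 0.5187 -0.1624  0.158 ]]
yaw -12.826191357567707 -14.356091621202081
205 337.47216673675354
224 333.000515138772
[ 0.49372101 -0.15672237  0.15      ] [ 0.53705111 -0.16507762  0.178     ] -10.914263788730311
[[-0.92   0.393 -0.   ]
 [ 0.393  0.92  -0.001]
 [-0.    -0.001 -1.   ]] [0.24547606 0.57441468 0.19428323]
```

```bash
python3 -m inch '[-0.023,-0.027,-0.01,0,0,0,1, -0.023,-0.027,-0.01,0,0,0,1, -0.023,-0.027,-0.01,0,0,0,1, -0.023,-0.027,-0.01,0,0,0,1, -0.023,-0.027,-0.01,0,0,0,1, -0.023,-0.027,-0.01,0,0,0,1, -0.023,-0.027,-0.01,0,0,0,1, -0.023,-0.027,-0.01,0,0,0,1]' 40
python3 -m inch '[-0.03,-0.019,0,0,0,0,1, -0.03,-0.019,0,0,0,0,1, -0.03,-0.019,0,0,0,0,1, -0.03,-0.019,0,0,0,0,1, -0.03,-0.019,0,0,0,0,1, -0.03,-0.019,0,0,0,0,1, -0.03,-0.019,0,0,0,-0.09,1, -0.03,-0.019,0,0,0,-0.09,1]'
```

```text
t: 0.77
position: [0.33, 0.302, 0.2751]
orientation: [-0.63, -3.078, 0.0]
ft_force: [1.2, -0.1, 1.1]
width: 0.0854
gripper_force: 0.0
t: 1.43
position: [0.4938, 0.0698, 0.2748]
orientation: [-0.345, -3.122, 0.0]
ft_force: [-0.2, 0.5, 0.5]
width: 0.0851
gripper_force: 0.0
```

```bash
python3 -m inch '[0.001,-0.003,0.035,0,0,0,1, 0,0,0.04,0,0,0,1, 0,0,0.04,0,0,0,1, 0,0,0.04,0,0,0,1, 0,0,0.04,0,0,0,1, 0,0,0.035,0,0,0,1, 0,0,0.025,0,0,0,1, 0,0,0.01,0,0,0,1]'
python3 -m inch '[0,0,0.004,0,0,0,1, 0,0,0.002,0,0,0,0.6, 0,0,0,0,0,0,0.45, 0,0,0,0,0,0,0.2, 0,0,0,0,0,0,0.2, 0,0,0,0,0,0,0.2, 0,0,0,0,0,0,0.2, 0,0,0,0,0,0,0.2]' 30
```

```text
t: 2.1
position: [0.4898, 0.0685, 0.0065]
orientation: [-0.35, -3.118, 0.003]
ft_force: [-1.1, 0.1, -0.9]
width: 0.0854
gripper_force: 0.0
t: 2.77
position: [0.492, 0.069, 0.0042]
orientation: [0.351, 3.121, 0.0]
ft_force: [-1.3, 0.1, 0.2]
width: 0.051
gripper_force: 0.0
```

```bash
python3 - <<'E'
from h import *
im=bot.snapshot('scene'); c=im[190:300,240:380,::-1]; cv2.imwrite('pics/c3.png',cv2.resize(c,None,fx=5,fy=5,interpolation=cv2.INTER_CUBIC)); cv2.imwrite('pics/raw_s1.png',im[:,:,::-1])
E
```

```text
(no output)
```

View pics/c3.png

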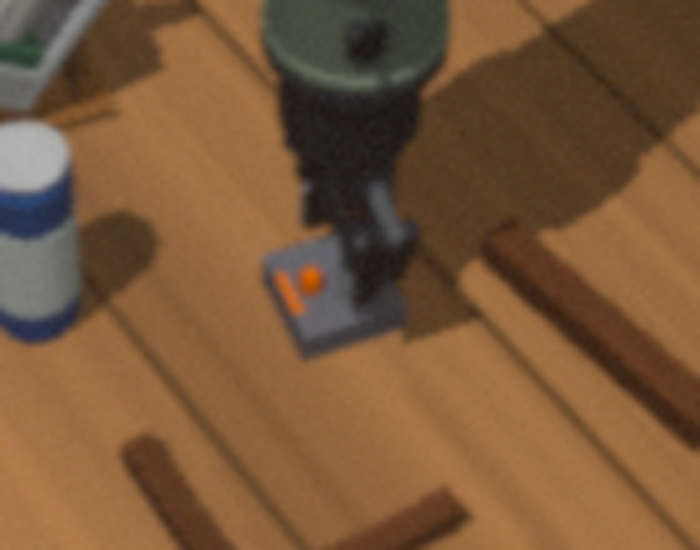

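```bash
python3 - <<'E'
from h import *
f=lambda P:((proj('scene',P)-[240,190])*5).round(0).tolist()
T=np.array([.492,.069,0]); y=np.array([.2184,.976,0]); x=np.array([.976,-.218,0]);z=np.array([0,0,1])
for w in (.0255,.040): print(w,[f(T+y*w+z*h) for h in (.004,.012,.024,.034)])
C=np.array([.4923,.0667,0])
print('dock +y top corners',f(C+y*.032+x*.032+z*.024),f(C+y*.032-x*.032+z*.024),'bottoms',f(C+y*.032+x*.032),f(C+y*.032-x*.032),'-y+x',f(C-y*.032+x*.032+z*.024))
print('peg',f(C+x*.015+z*.034))
o=bot.get_obs(); print(o['width'],o['gripper_force'],o['position'],o['ft_force'])
E
```

```text
0.0255 [[[349.0, 332.0]], [[350.0, 324.0]], [[351.0, 311.0]], [[352.0, 301.0]]]
0.04 [[[359.0, 351.0]], [[360.0, 343.0]], [[361.0, 331.0]], [[362.0, 320.0]]]
dock +y top corners [[300.0, 334.0]] [[405.0, 301.0]] bottoms [[299.0, 359.0]] [[402.0, 325.0]] -y+x [[257.0, 249.0]]
peg [[306.0, 272.0]]
0.05142125326960265 0.0 [0.49188609 0.0689577  0.00403049] [ 0.12681248  0.43372674 -0.05023797]
```

The fingertips, near crop (365,300), are above the dock's top face rather than beside it. The dock itself hasn't moved. I'll open, go about 10 mm lower and try again.

```bash
python3 -m inch '[0,0,-0.006,0,0,0,1, 0,0,-0.004,0,0,0,1, 0,0,0,0,0,0,1, 0,0,0,0,0,0,1, 0,0,0.008,0,0,0,1, 0,0,0.006,0,0,0,1, 0,0,0.004,0,0,0,1, 0,0,0.002,0,0,0,1]' 30
python3 -m inch '[0,0,0,0,0,0,0.7, 0,0,0,0,0,0,0.6, 0,0,0,0,0,0,0.5, 0,0,0,0,0,0,0.4, 0,0,0,0,0,0,0.4, 0,0,0,0,0,0,0.4, 0,0,0,0,0,0,0.4, 0,0,0,0,0,0,0.4]'
```

```text
t: 3.48
position: [0.4912, 0.0688, -0.0073]
orientation: [-0.351, -3.121, 0.001]
ft_force: [-0.8, 0.3, -0.2]
width: 0.085
gripper_force: 0.0
t: 4.15
position: [0.4918, 0.069, -0.0061]
orientation: [0.351, 3.122, 0.0]
ft_force: [-0.3, 0.2, 0.1]
width: 0.0596
gripper_force: 0.0
```

```bash
python3 - <<'E'
from h import *
im=bot.snapshot('scene'); c=im[200:280,270:340,::-1]; a=cv2.resize(c,None,fx=7,fy=7,interpolation=cv2.INTER_CUBIC)
o=cv2.imread('pics/raw_scene0.png')[200:280,270:340]; b=cv2.resize(o,None,fx=4,fy=4,interpolation=cv2.INTER_CUBIC)
b=cv2.copyMakeBorder(b,0,a.shape[0]-b.shape[0],0,0,cv2.BORDER_CONSTANT); cv2.imwrite('pics/c4.png',np.hstack([a,b]))
E
```

```text
(no output)
```

View pics/c4.png

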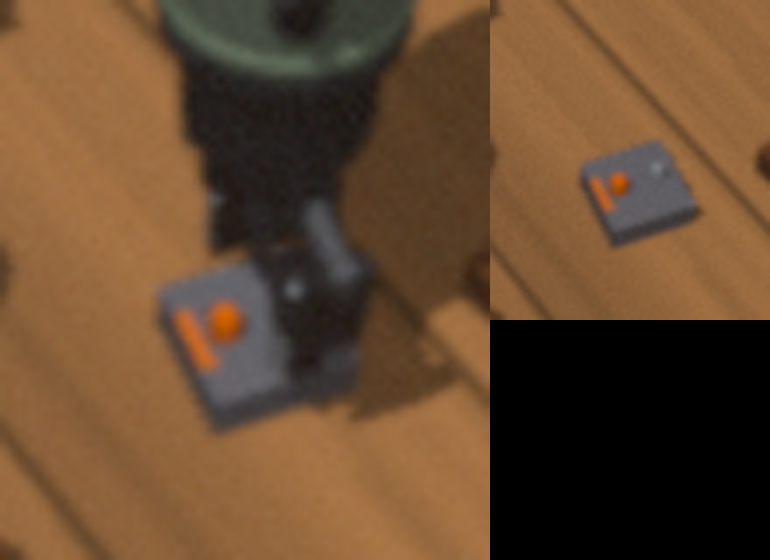

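```bash
python3 - <<'E'
from h import *
im=bot.snapshot('scene'); cv2.imwrite('pics/raw_s2.png',im[:,:,::-1]); V=hsv(im)[:,:,2]
for y in range(228,266): print(y,' '.join('%3d'%v for v in V[y,290:328]))
o=bot.get_obs(); T=o['position']; M=R.from_rotvec(o['orientation']).as_matrix()
for s in (1,-1):
  for w in (.0298,.044):
    for xx in (.011,-.011):
      print(s,w,xx,[proj('scene',T+M@[xx,s*w,0]+[0,0,h])[0].round(1).tolist() for h in (0,.01,.02,.03,.04)])
E
```

```text
228 157 158 154 155 156 157 160 157 148 123  86  58  40  33  37  39  36  40  39  28  35  39  40  39  47  52  48  46  64  79  87  90  89  89  85  87  86  89
229 157 155 155 158 155 157 155 158 149 122  79  50  34  37  33  36  40  39  39  32  38  39  44  48  68  73  62  54  68  82  91  89  87  87  86  85  87  89
230 160 155 154 155 155 158 156 158 149 118  70  43  31  34  36  39  39  37  35  36  38  38  44  53  74  81  72  61  68  80  90  91  90  89  88  86  87  89
231 163 159 156 153 157 154 158 153 145 113  63  41  38  38  36  36  40  43  39  36  33  39  43  58  79  86  81  65  62  81  89  91  91  90  86  86  85  83
232 163 160 160 155 154 157 157 154 141 107  66  41  37  39  37  36  39  39  40  38  34  38  37  51  71  86  87  72  69  79  88  92  91  87  88  88  89  88
233 163 163 162 157 155 157 156 155 142 106  62  38  38  39  36  37  36  42  36  41  43  40  44  50  67  79  86  79  73  74  83  91  88  91  92  89  90  89
234 161 164 164 159 157 155 153 153 144 109  68  40  40  41  43  45  42  42  44  47  54  50  57  54  58  71  87  85  75  72  75  85  88  91  91  89  91  88
235 163 
[... 4899 characters left out ...]
 252.2], [314.6, 250.1]]
1 0.0298 -0.011 [[306.7, 260.7], [306.9, 258.7], [307.0, 256.6], [307.2, 254.5], [307.3, 252.5]]
1 0.044 0.011 [[315.8, 262.2], [316.0, 260.2], [316.2, 258.2], [316.4, 256.1], [316.6, 254.0]]
1 0.044 -0.011 [[308.7, 264.6], [308.8, 262.5], [309.0, 260.5], [309.2, 258.4], [309.3, 256.3]]
-1 0.0298 0.011 [[305.6, 242.8], [305.8, 240.8], [305.9, 238.7], [306.1, 236.6], [306.2, 234.4]]
-1 0.0298 -0.011 [[298.7, 245.0], [298.8, 242.9], [298.9, 240.9], [299.0, 238.8], [299.1, 236.6]]
-1 0.044 0.011 [[303.8, 239.2], [303.9, 237.1], [304.0, 235.0], [304.1, 232.9], [304.3, 230.8]]
-1 0.044 -0.011 [[296.8, 241.4], [296.9, 239.3], [297.0, 237.2], [297.1, 235.1], [297.2, 233.0]]
```

The numbers say the dark fingertips end around (313,252), above the dock's upper edge, so the tips sit well higher than I assumed. I'll feel down carefully with the gripper open.

```bash
python3 -m inch '[0,0,0,0,0,0,1, 0,0,0,0,0,0,1, 0,0,0,0,0,0,1, 0,0,0.001,0,0,0,1, 0,0,0.001,0,0,0,1, 0,0,0.001,0,0,0,1, 0,0,0.001,0,0,0,1, 0,0,0.001,0,0,0,1]'
python3 - <<'E'
from h import *
# where do start-image fingertips project?
o=np.array([.2455,.5744,.1943]); M=np.array([[-.92,.393,0],[.393,.92,0],[0,0,-1.]])
for h in (0,.02,.04): print(h,[proj('scene',o+M@[0,s*.0425,-h])[0].round(1).tolist() for s in (1,-1)],[proj('top',o+M@[0,s*.0425,-h])[0].round(1).tolist() for s in (1,-1)])
V=hsv(cv2.imread('pics/raw_scene0.png')[:,:,::-1].copy())[:,:,2]
for y in range(236,312,3): print(y,' '.join('%3d'%v for v in V[y,516:560:2]))
E
```

```text
t: 4.92
position: [0.4917, 0.0689, -0.0114]
orientation: [-0.351, -3.122, 0.0]
ft_force: [-0.2, -0.4, -0.3]
width: 0.0856
gripper_force: 0.0
0 [[535.2, 315.4], [517.9, 283.9]] [[34.5, 316.7], [65.2, 329.6]]
0.02 [[538.7, 310.9], [521.0, 279.2]] [[30.1, 317.7], [61.4, 330.8]]
0.04 [[542.3, 306.3], [524.2, 274.3]] [[25.6, 318.7], [57.5, 332.1]]
236  74  76  74  75  76  61  56  67  75  76  71  72  70  94 101  51  31  56  85  64  60  64
239  70  73  71  73  79  74  73  59  35  29  38  63  75  45  30  31  30  40  65  92  70  61
242  75  72  68  71  74  74  71  35  21  21  31  31  42  43  21  11  12  26  41  69  90  79
245  79  79  77  69  71  59  25  20  24  57  71  41  32  30  17  12  21  21  26  36  54  79
248  76  77  78  75  45  22  21  21  20  24  32  40  28  16  16  19  11  25  25  23  30  43
251  74  77  77  74  31  19  24  34  36  27  62  63  24  12  20  16  13  17  20  22  28  29
254  79  74  75  78  70  44  21  44  45  43  62  53  18  18  19  18  22  19  13  19  22  24
257  75  79  79  74  73  53  20  21  31  25  19  20  18  19  20  24  20  21  26  17  17  19
260  71  71  75  78
[... 936 characters left out ...]
  69  69  73  72  72  70  67  58  34  32  37  48  43  12
293  72  74  79  67  55  64  65  66  65  70  70  70  69  70  70  68  42  22  35 104  79   7
296  92  73  74  78  75  59  58  64  65  62  64  68  70  70  70  71  46  23  36  35  25  27
299 118  80  75  76  74  75  70  56  62  70  65  63  68  70  66  58  54  23  34  14  20  23
302 146 118  80  76  73  73  76  73  64  58  67  67  67  58  57  79  54  23  24  20  18  22
305 150 149 140  91  77  75  74  74  74  74  57  58  73  65  81  51  21  24  23  58  33  40
308 145 146 150 129  81  75  74  75  73  78  81 115  99 102 101  77  81  98 120 129 128 130
311 147 148 147 144  96  88 102  74  81  77 107 139 139 118 102 122 126 120 120 125 130 133
```

Even in the start picture the open fingertips, at about (523,271) and (548,306), sit roughly 40 mm behind the reported TCP. I'll trust the camera and go lower in small steps, watching the force.

```bash
python3 -m inch '[0,0,0.0015,0,0,0,1, 0,0,0.0015,0,0,0,1, 0,0,0.0015,0,0,0,1, 0,0,0.0015,0,0,0,1, 0,0,0.0015,0,0,0,1, 0,0,0.0015,0,0,0,1, 0,0,0.001,0,0,0,1, 0,0,0,0,0,0,1]'
python3 -m inch '[0,0,0,0,0,0,0.7, 0,0,0,0,0,0,0.6, 0,0,0,0,0,0,0.5, 0,0,0,0,0,0,0.4, 0,0,0,0,0,0,0.4, 0,0,0,0,0,0,0.4, 0,0,0,0,0,0,0.4, 0,0,0,0,0,0,0.4]'
```

```text
t: 5.58
position: [0.4917, 0.0689, -0.0214]
orientation: [-0.351, -3.122, 0.0]
ft_force: [-1.0, 0.5, 0.2]
width: 0.0856
gripper_force: 0.0
t: 6.25
position: [0.4918, 0.0687, -0.0209]
orientation: [0.351, 3.122, -0.0]
ft_force: [-3.0, -2.4, 9.6]
width: 0.0627
gripper_force: 30.3
```

```bash
python3 -m inch '[0,0,-0.004,0,0,0,0.2, -0.012,0.014,0,0,0,0,0.2, -0.012,0.014,0,0,0,0,0.2, -0.012,0.014,0,0,0,0,0.2, -0.012,0.014,0,0,0,0,0.2, -0.012,0.014,0,0,0,0,0.2, -0.012,0.014,0,0,0,0,0.2, -0.012,0.014,0,0,0,0,0.2]'
python3 -m inch '[0,0,0,0,0,-0.08,0.2, 0,0,0,0,0,-0.079,0.2, 0,0,0,0,0,0,0.2, 0,0,0.001,0,0,0,0.2, 0,0,0.001,0,0,0,0.2, 0,0,0.001,0,0,0,0.2, 0,0,0,0,0,0,0.2, 0,0,0,0,0,0,0.2]'
python3 - <<'E'
from h import *
cv2.imwrite('pics/raw_s3.png',bot.snapshot('scene')[:,:,::-1]); cv2.imwrite('pics/raw_t3.png',bot.snapshot('top')[:,:,::-1])
s=cv2.imread('pics/raw_s3.png')[235:325,235:345]; t=cv2.imread('pics/raw_t3.png')[160:250,190:300]
f=lambda i:cv2.resize(i,None,fx=3.6,fy=3.6,interpolation=cv2.INTER_CUBIC); cv2.imwrite('pics/c5.png',np.hstack([f(s),f(t)]))
E
```

```text
t: 6.92
position: [0.5958, 0.1465, -0.0172]
orientation: [-0.35, -3.122, 0.0]
ft_force: [-0.6, -0.0, -3.6]
width: 0.0622
gripper_force: 33.5
t: 7.58
position: [0.5953, 0.1458, -0.0203]
orientation: [-0.103, -3.14, 0.0]
ft_force: [-0.8, -0.7, -3.6]
width: 0.0627
gripper_force: 33.7
```

View pics/c5.png

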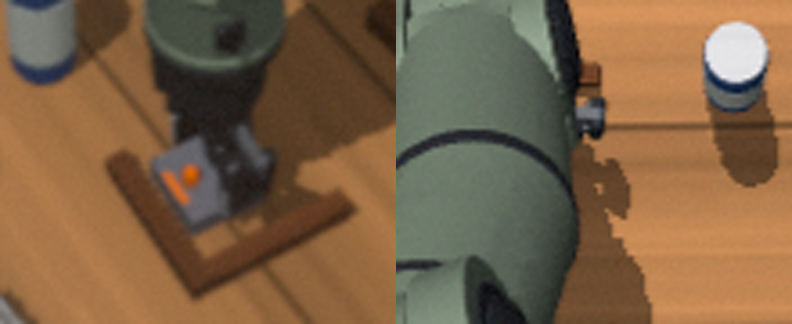

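The dock is held square just short of the far batten (left crop, dock ~(200,180)) with a gap to the side batten. I'll set it down and slide it against the far batten.

```bash
python3 -m inch '[0,0,0.001,0,0,0,0.2, 0,0,0.0005,0,0,0,0.2, -0.001,0,0,0,0,0,0.2, -0.001,0,0,0,0,0,0.2, -0.001,0,0,0,0,0,0.2, -0.001,0,0,0,0,0,0.2, -0.001,0,0,0,0,0,0.2, 0,0,0,0,0,0,0.2]'
python3 -m inch '[-0.001,0,0,0,0,0,0.2, -0.001,0,0,0,0,0,0.2, -0.001,0,0,0,0,0,0.2, -0.001,0,0,0,0,0,0.2, 0,0,0,0,0,0,0.2, 0,0,0,0,0,0,0.2, 0,0,0,0,0,0,0.2, 0,0,0,0,0,0,0.2]'
```

```text
t: 8.35
position: [0.6, 0.1459, -0.0208]
orientation: [-0.102, -3.139, -0.001]
ft_force: [-10.0, 1.3, 18.4]
width: 0.0622
gripper_force: 36.6
t: 9.02
position: [0.604, 0.1456, -0.0208]
orientation: [-0.102, -3.139, -0.001]
ft_force: [-9.3, 1.2, 17.6]
width: 0.0621
gripper_force: 36.5
```

```bash
python3 -m inch '[0,0,-0.0004,0,0,0,0.2, -0.001,0,0,0,0,0,0.2, -0.001,0,0,0,0,0,0.2, -0.001,0,0,0,0,0,0.2, 0,0,0,0,0,0,0.2, 0,0,0,0,0,0,0.2, 0,0,0,0,0,0,0.2, 0,0,0,0,0,0,0.2]'
python3 -m inch '[-0.001,0,0,0,0,0,0.2, -0.001,0,0,0,0,0,0.2, -0.001,0,0,0,0,0,0.2, 0,0,0,0,0,0,0.2, 0,0,0,0,0,0,0.2, 0,0,0,0,0,0,0.2, 0,0,0,0,0,0,0.2, 0,0,0,0,0,0,0.2]'
```

```text
t: 9.68
position: [0.604, 0.1456, -0.0209]
orientation: [-0.101, -3.134, 0.0]
ft_force: [-25.6, 0.7, 26.7]
width: 0.0622
gripper_force: 37.6
t: 10.35
position: [0.6085, 0.1453, -0.0213]
orientation: [-0.101, -3.137, 0.0]
ft_force: [-13.2, 0.6, 8.6]
width: 0.0619
gripper_force: 39.7
```

```bash
python3 -m inch '[0,0,0,0,0,0,0.65, 0,0,0,0,0,0,0.65, 0,0,0,0,0,0,0.65, 0,0,0,0,0,0,0.65, 0,0,-0.005,0,0,0,0.65, 0,0,-0.02,0,0,0,0.65, 0,0,-0.025,0,0,0,0.65, 0,0,-0.022,0,0,0,0.65]'
python3 -m inch '[0.005,-0.024,0,0,0,0,-0.294, 0,-0.024,0,0,0,0,-0.294, 0,-0.024,0,0,0,0,-0.294, 0,0,0,0,0,0,-0.294, 0,0,0.02,0,0,0,-0.294, 0,0,0.02,0,0,0,-0.294, 0,0,0.015,0,0,0,-0.294, 0,0,0.004,0,0,0,-0.294]'
python3 -m inch '[0,0.005,0,0,0,0,-0.294, 0,0.005,0,0,0,0,-0.294, 0,0.005,0,0,0,0,-0.294, 0,0.005,0,0,0,0,-0.294, 0,0.004,0,0,0,0,-0.294, 0,0.002,0,0,0,0,-0.294, 0,0.002,0,0,0,0,-0.294, 0,0,0,0,0,0,-0.294]'
```

```text
t: 11.02
position: [0.6104, 0.1447, 0.052]
orientation: [-0.102, -3.14, 0.0]
ft_force: [-0.8, 0.1, 0.5]
width: 0.0704
gripper_force: 0.0
t: 11.68
position: [0.5997, 0.0732, -0.0101]
orientation: [-0.102, -3.138, 0.001]
ft_force: [0.1, -0.5, -0.9]
width: 0.0301
gripper_force: 0.0
t: 12.35
position: [0.6026, 0.1018, -0.0082]
orientation: [0.101, 3.14, 0.0]
ft_force: [0.3, -0.1, 0.1]
width: 0.0299
gripper_force: 0.0
```

```bash
python3 -m inch '[0,0.002,0,0,0,0,-0.294, 0,0.002,0,0,0,0,-0.294, 0,0.001,0,0,0,0,-0.294, 0,0.001,0,0,0,0,-0.294, 0,0.001,0,0,0,0,-0.294, 0,0,0,0,0,0,-0.294, 0,0,0,0,0,0,-0.294, 0,0,0,0,0,0,-0.294]'
python3 -m inch '[0,0.001,0,0,0,0,-0.294, 0,0,0,0,0,0,-0.294, 0,0.001,0,0,0,0,-0.294, 0,0,0,0,0,0,-0.294, 0,0.001,0,0,0,0,-0.294, 0,0,0,0,0,0,-0.294, 0,0,0,0,0,0,-0.294, 0,0,0,0,0,0,-0.294]'
```

```text
t: 13.02
position: [0.603, 0.1082, -0.0083]
orientation: [0.102, 3.14, -0.0]
ft_force: [-0.9, 0.3, -0.6]
width: 0.03
gripper_force: 0.0
t: 13.68
position: [0.6032, 0.1113, -0.0083]
orientation: [-0.102, -3.14, -0.0]
ft_force: [-0.5, 0.5, 0.3]
width: 0.0304
gripper_force: 0.0
```

```bash
cat > dock.py <<'E'
from h import *
O=np.array([.6391,.2013]); a=np.radians(-3.46); Rm=np.array([[np.cos(a),-np.sin(a)],[np.sin(a),np.cos(a)]])
def look(name,n='scene'):
    im=bot.snapshot(n); cv2.imwrite(f'pics/raw_{name}.png',im[:,:,::-1]); H=hsv(im)
    m=((H[:,:,1]>180)&(H[:,:,2]>150)&(H[:,:,0]<16)).astype(np.uint8)
    c0=proj(n,[*(O-Rm@[.03,.05]),.02])[0].astype(int); mm=np.zeros_like(m); mm[c0[1]-25:c0[1]+25,c0[0]-30:c0[0]+30]=1; m&=mm
    k,l,s,c=cv2.connectedComponentsWithStats(m)
    for i in range(1,k):
        if s[i,4]>3:
            out=[]
            for z in (.024,.033): out.append((Rm.T@(plane(n,c[i],z)[0,:2]-O)*1000).round(1).tolist())
            print(s[i],c[i].round(1),'rel at z24,z33',out)
    return im
E
python3 - <<'E'
from dock import *
for f in ('raw_s3',): pass
im=look('s4'); V=hsv(im)[:,:,2]
for y in range(268,304,2): print(y,' '.join('%3d'%v for v in V[y,262:312:2]))
T=bot.get_obs()['position']; print(proj('scene',T+[0,0,.013]),proj('scene',[*(O-Rm@[.032,.032]),.024]))
E
```

```text
[283 283   4   5  17] [284.6 284.9] rel at z24,z33 [[-17.7, -59.8], [-14.7, -55.0]]
[278 285   6   7  16] [280.4 287.8] rel at z24,z33 [[-3.3, -57.6], [-0.5, -52.8]]
268 160 154 152 155 156 152 125  78  35  40  43  39  48  45  58  63  88  85  53  65  83  86  86  89  88
270 162 160 152 153 154 155 151 107  61  97  68  38  36  48  61  51  73  90  62  61  79  84  86  86  94
272 163 162 159 151 151 156 156 147 108  84  69  44  41  40  42  45  52  56  57  78  86  82  82  87 125
274 162 161 159 154 152 152 154 154 132 102  91  60  42  37  37  33  39  51  76  82  82  81  81  97 145
276 162 162 158 139 139 149 153 156 150 121  91  81  47  41  36  47  57  59  72  82  84  81  81  97 144
278 162 143 116  98  97 114 149 150 130 111  95  81  48  41  48  63  72  67  62  84 120 103  84  85 123
280 157 114  91  94  93  90 108 111 106 105 108  97  57  58  77  84  77  78  62  67  79  82  82  82  82
282 157 121  85  90  92  95  88 101 107 106 105 143 132  97 105  99  76  70  61  62  73  80  83  82  84
284 159 147  86  87  94  94  94  97 163 144 130 206 191 102 103 107 103  99 100 100  99  81  81 103 12
[... 297 characters left out ...]
  68  88 124 140
292 163 162 158 158 132  76  92  94  95  94 161 159 108 107 108 105 105  98  80  66  68  95 131 135 137
294 164 164 163 159 154 105  84  94  93  93  93 102 107 106 106 101  81  64  64  87 125 140 144 140 136
296 165 165 163 163 159 146  83  80  89  93  91  92 104 100  82  67  68  76  93 127 142 141 145 140 129
298 168 168 164 164 161 158 133  77  90  93  95  91  78  70  69  85 114 135 119 111 136 140 131 113 105
300 168 165 165 162 166 163 155 107  81  92  91  95  83  84 127 138 144 146 140 114 110 113 106 102 100
302 172 166 167 163 163 164 161 149  86  85  93  93  92 103 152 153 146 146 140 123 105 101 101 100  95
[[282.45507815 278.03551708]] [[294.58174409 290.24898137]]
```

The dock hasn't moved: its peg is at (284.6,284.9), which puts it at rel y ≈ -57 mm. The fingers slid over its top because they still stand about 40 mm behind the TCP. I'll back off, go lower and push again.

```bash
python3 -m inch '[0,-0.02,0,0,0,0,-0.294, 0,-0.02,0,0,0,0,-0.294, 0,0,0.004,0,0,0,-0.294, 0,0,0.004,0,0,0,-0.294, 0,0,0.003,0,0,0,-0.294, 0,0,0.002,0,0,0,-0.294, 0,0,0.002,0,0,0,-0.294, 0,0,0,0,0,0,-0.294]'
python3 -m inch '[0,0.004,0,0,0,0,-0.294, 0,0.004,0,0,0,0,-0.294, 0,0.004,0,0,0,0,-0.294, 0,0.003,0,0,0,0,-0.294, 0,0.002,0,0,0,0,-0.294, 0,0.002,0,0,0,0,-0.294, 0,0.002,0,0,0,0,-0.294, 0,0.002,0,0,0,0,-0.294]'
```

```text
t: 14.4
position: [0.6004, 0.072, -0.0238]
orientation: [-0.1, -3.139, -0.0]
ft_force: [0.2, 0.0, -0.2]
width: 0.03
gripper_force: 0.0
t: 15.07
position: [0.6022, 0.0942, -0.0232]
orientation: [0.102, 3.14, -0.0]
ft_force: [0.2, -2.3, 0.8]
width: 0.0299
gripper_force: 1.4
```

```bash
python3 -m inch '[0,0.002,0,0,0,0,-0.294, 0,0.002,0,0,0,0,-0.294, 0,0.002,0,0,0,0,-0.294, 0,0.002,0,0,0,0,-0.294, 0,0.002,0,0,0,0,-0.294, 0,0.002,0,0,0,0,-0.294, 0,0.001,0,0,0,0,-0.294, 0,0,0,0,0,0,-0.294]'
python3 -m inch '[0,0.001,0,0,0,0,-0.294, 0,0.001,0,0,0,0,-0.294, 0,0,0,0,0,0,-0.294, 0,0,0,0,0,0,-0.294, 0,0,0,0,0,0,-0.294, 0,0,0,0,0,0,-0.294, 0,0,0,0,0,0,-0.294, 0,0,0,0,0,0,-0.294]'
python3 -c "
from dock import *
look('s5')"
```

```text
t: 15.73
position: [0.603, 0.1077, -0.0233]
orientation: [0.101, 3.14, 0.0]
ft_force: [0.2, -1.0, 1.4]
width: 0.0299
gripper_force: 0.7
t: 16.4
position: [0.6031, 0.1093, -0.0233]
orientation: [0.102, 3.14, 0.0]
ft_force: [-0.5, -0.8, 1.8]
width: 0.03
gripper_force: 0.7
[288 290   4   5  16] [289.4 291.6] rel at z24,z33 [[-18.0, -35.5], [-15.0, -30.9]]
[283 292   6   7  15] [285.2 294.9] rel at z24,z33 [[-3.3, -32.4], [-0.4, -27.8]]
```

```bash
python3 -m inch '[0,0.001,0,0,0,0,-0.294, 0,0,0,0,0,0,-0.294, 0,0.001,0,0,0,0,-0.294, 0,0,0,0,0,0,-0.294, 0,0,0,0,0,0,-0.294, 0,0,0,0,0,0,-0.294, 0,0,0,0,0,0,-0.294, 0,0,0,0,0,0,-0.294]'
python3 -m inch '[0,0.001,0,0,0,0,-0.294, 0,0,0,0,0,0,-0.294, 0,0.001,0,0,0,0,-0.294, 0,0,0,0,0,0,-0.294, 0,0,0,0,0,0,-0.294, 0,0,0,0,0,0,-0.294, 0,0,0,0,0,0,-0.294, 0,0,0,0,0,0,-0.294]'
python3 -c "
from dock import *
look('s6')"
```

```text
t: 17.12
position: [0.6032, 0.1113, -0.0233]
orientation: [0.102, 3.14, 0.0]
ft_force: [0.2, -1.6, 0.7]
width: 0.0298
gripper_force: 1.1
t: 17.78
position: [0.6033, 0.1127, -0.0233]
orientation: [-0.102, -3.14, 0.001]
ft_force: [-1.1, -5.7, 2.3]
width: 0.0303
gripper_force: 2.9
[289 291   4   4  13] [290.2 292.5] rel at z24,z33 [[-18.3, -32.1], [-15.4, -27.5]]
[283 293   6   7  15] [285.9 296. ] rel at z24,z33 [[-3.0, -28.6], [-0.1, -24.0]]
```

```bash
python3 -m inch '[0,0.0005,0,0,0,0,-0.294, 0,0.0005,0,0,0,0,-0.294, 0,0.0005,0,0,0,0,-0.294, 0,0.0005,0,0,0,0,-0.294, 0,0,0,0,0,0,-0.294, 0,0,0,0,0,0,-0.294, 0,0,0,0,0,0,-0.294, 0,0,0,0,0,0,-0.294]'
python3 -c "
from dock import *
look('s7')"
```

```text
t: 18.5
position: [0.6034, 0.1131, -0.0233]
orientation: [-0.104, -3.139, 0.003]
ft_force: [-1.2, -14.0, 3.9]
width: 0.0302
gripper_force: 6.8
[289 291   4   4  13] [290.2 292.5] rel at z24,z33 [[-18.3, -32.1], [-15.4, -27.5]]
[283 293   6   7  16] [285.9 296.1] rel at z24,z33 [[-2.8, -28.3], [0.0, -23.7]]
```

```bash
python3 -m inch '[0,-0.01,0,0,0,0,-0.294, 0,0,-0.025,0,0,0,-0.294, 0,0,-0.025,0,0,0,-0.294, 0,0,-0.025,0,0,0,-0.294, 0.019,0.018,0,0,0,0,-0.294, 0.019,0.018,0,0,0,0,-0.294, 0.019,0.018,0,0,0,0,-0.294, 0,0,0.01,0,0,0,-0.294]'
python3 -m inch '[0,0,0.02,0,0,0,-0.294, 0,0,0.02,0,0,0,-0.294, 0,0,0.015,0,0,0,-0.294, 0,0,0.006,0,0,0,-0.294, 0,0,0.004,0,0,0,-0.294, -0.004,0,0,0,0,0,-0.294, -0.003,0,0,0,0,0,-0.294, 0,0,0,0,0,0,-0.294]'
python3 -m inch '[-0.001,0,0,0,0,0,-0.294, -0.001,0,0,0,0,0,-0.294, -0.001,0,0,0,0,0,-0.294, -0.001,0,0,0,0,0,-0.294, 0,0,0,0,0,0,-0.294, 0,0,0,0,0,0,-0.294, 0,0,0,0,0,0,-0.294, 0,0,0,0,0,0,-0.294]'
```

```text
t: 19.22
position: [0.547, 0.1678, 0.0429]
orientation: [0.094, 3.14, 0.005]
ft_force: [1.4, 0.8, 0.2]
width: 0.0299
gripper_force: 0.0
t: 19.88
position: [0.5578, 0.1625, -0.0224]
orientation: [0.102, 3.138, 0.001]
ft_force: [-0.6, 0.4, 1.0]
width: 0.0302
gripper_force: 0.0
t: 20.55
position: [0.5604, 0.1621, -0.0233]
orientation: [-0.102, -3.14, 0.0]
ft_force: [0.5, 0.9, 0.5]
width: 0.0301
gripper_force: 0.0
```

```bash
python3 -m inch '[-0.001,0,0,0,0,0,-0.294, -0.001,0,0,0,0,0,-0.294, -0.001,0,0,0,0,0,-0.294, 0,0,0,0,0,0,-0.294, 0,0,0,0,0,0,-0.294, 0,0,0,0,0,0,-0.294, 0,0,0,0,0,0,-0.294, 0,0,0,0,0,0,-0.294]'
python3 -m inch '[-0.001,0,0,0,0,0,-0.294, -0.001,0,0,0,0,0,-0.294, 0,0,0,0,0,0,-0.294, 0,0,0,0,0,0,-0.294, 0,0,0,0,0,0,-0.294, 0,0,0,0,0,0,-0.294, 0,0,0,0,0,0,-0.294, 0,0,0,0,0,0,-0.294]'
```

```text
t: 21.22
position: [0.5629, 0.162, -0.0234]
orientation: [-0.101, -3.139, 0.0]
ft_force: [-5.6, 1.2, 1.9]
width: 0.0302
gripper_force: 2.6
t: 21.88
position: [0.563, 0.162, -0.0237]
orientation: [-0.101, -3.136, 0.001]
ft_force: [-15.4, 1.1, 8.0]
width: 0.0304
gripper_force: 8.0
```

Both faces are now firm: -14 N at the side batten and -15 N at the far batten. I'll lift clear, look at the dock from above, and go to the lantern.

```bash
python3 -m inch '[0.008,0,0,0,0,0,-0.294, 0,0,-0.035,0,0,0,-0.294, 0,0,-0.035,0,0,0,0, 0,0,-0.035,0,0,0,0.5, 0,0,-0.035,0,0,0,1, 0,0,-0.035,0,0,0,1, 0,0,-0.035,0,0,0,1, 0,0,-0.035,0,0,0,1]'
python3 -m inch '[0.005,-0.04,0,0,0,0,1, 0.005,-0.04,0,0,0,0,1, 0.005,-0.04,0,0,0,0,1, 0.005,-0.04,0,0,0,0,1, 0.005,-0.04,0,0,0,0,1, 0.004,-0.04,0,0,0,0,1, 0.004,-0.04,0,0,0,0,1, 0.004,-0.04,0,0,0,0,1]'
python3 -m inch '[0,0,0,0,0,0.081,1, 0,0,0,0,0,0.081,1, 0,0,0,0,-0.1187,0,1, 0,0,0,0,-0.1187,0,1, 0,0,0,0,-0.1187,0,1, 0,0,0,0,-0.1187,0,1, 0,0,0,0,-0.1187,0,1, 0,0,0,0,0,0,1]'
python3 - <<'E'
from dock import *
print('scene');look('s8');print('top');im=look('t8','top'); H=hsv(im)
m=((H[:,:,1]<60)&(H[:,:,2]>90)).astype(np.uint8); c0=proj('top',[*(O-Rm@[.03,.03]),.024])[0].astype(int)
b,st,c=blob(m,(c0[0]-22,c0[1]-22,c0[0]+22,c0[1]+22)); b=cv2.morphologyEx(b,cv2.MORPH_CLOSE,np.ones((5,5)))
cn=max(cv2.findContours(b,0,2)[0],key=len); P=plane('top',cn.reshape(-1,2),.024)[:,:2]
print(st,cv2.minAreaRect((P*1000).astype(np.float32)))
o=bot.get_obs(); print(o['position'],R.from_rotvec(o['orientation']).as_matrix().round(3),o['q'].round(2))
s=cv2.imread('pics/raw_s8.png')[110:230,200:330]; t=cv2.imread('pics/raw_t8.png')[160:250,200:370]
f=lambda i,k:cv2.resize(i,None,fx=k,fy=k,interpolation=cv2.INTER_CUBIC); a=f(s,3.0); b=f(t,2.35); b=b[:360]; b=cv2.copyMakeBorder(b,0,360-b.shape[0],0,0,0); cv2.imwrite('pics/c6.png',np.hstack([a,b]))
E
```

```text
t: 22.55
position: [0.5575, 0.1621, 0.2238]
orientation: [0.102, 3.138, 0.001]
ft_force: [-0.2, 0.2, -0.2]
width: 0.0853
gripper_force: 0.0
t: 23.22
position: [0.4994, -0.1566, 0.2221]
orientation: [0.102, 3.138, -0.001]
ft_force: [1.5, 0.7, 1.1]
width: 0.085
gripper_force: 0.0
t: 23.88
position: [0.497, -0.1578, 0.2212]
orientation: [0.306, 2.635, -0.087]
ft_force: [0.2, -1.0, 0.2]
width: 0.0854
gripper_force: 0.0
scene
[288 291   4   4  14] [289.7 292.5] rel at z24,z33 [[-17.3, -32.6], [-14.3, -28.0]]
[283 293   6   7  16] [285.8 295.9] rel at z24,z33 [[-2.8, -28.9], [0.0, -24.3]]
top
[215 182   6   2   7] [217.1 182.1] rel at z24,z33 [[-1.4, -23.4], [-3.0, -24.7]]
[217 185   4   3   7] [218.6 185.9] rel at z24,z33 [[-12.6, -28.5], [-14.2, -29.7]]
[208 182  22  21 366] ((605.8810424804688, 173.59530639648438), (63.662742614746094, 61.6795539855957), 89.46266174316406)
[ 0.49866203 -0.15951003  0.22180903] [[-0.859  0.233  0.456]
 [ 0.202  0.972 -0.116]
 [-0.471 -0.007 -0.882]] [-0.03  0.1   0.22  2.28  0.03  0.27  1.49]
```

View pics/c6.png

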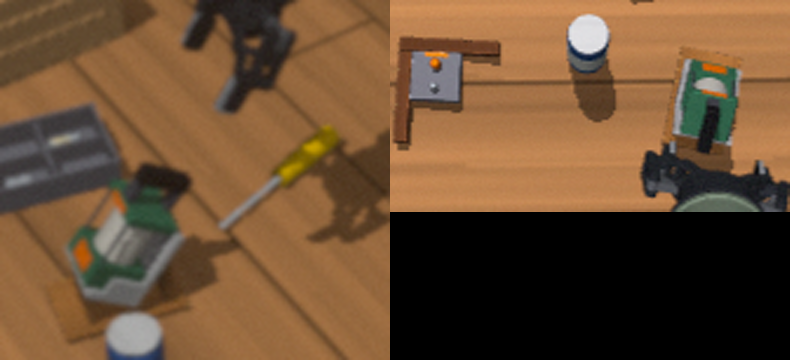

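The dock is snug in the corner (right crop ~(437,75), orange side away). The open fingers' tips, near left crop (230,108) and (190,45), head for the handle at (160,180). Now I compute the grasp from the rays.

```bash
python3 - <<'E'
from h import *
o=bot.get_obs(); T=o['position']; M=R.from_rotvec(o['orientation']).as_matrix()
for s in (.0,.02,.03,.04,.05): print(s,[proj('scene',T+M@[0,k*w,-s])[0].round(1).tolist() for k in (1,-1) for w in (.0425,.052)])
# handle bar: triangulate from fresh pictures
def bar(f,n,roi):
    H=hsv(cv2.imread(f)[:,:,::-1].copy()); b,st,c=blob((H[:,:,2]<55).astype(np.uint8),roi); print(n,st,c.round(1)); return c,b
c1,b1=bar('pics/raw_top0.png','top',(325,195,350,230)); c2,b2=bar('pics/raw_s8.png','scene',(238,160,268,182))
for z in (.14,.15,.155,.16): print(z,plane('top',c1,z).round(4),plane('scene',c2,z).round(4))
G=np.array([.519,-.163,.155]); tz=M[:,2]; Tg=G+.049*tz
print('grasp TCP',Tg,'delta tool now',(M.T@(Tg-T)).round(4))
E
```

```text
0.0 [[264.4, 159.1], [265.5, 161.4], [254.4, 139.5], [253.3, 137.4]]
0.02 [[267.5, 153.6], [268.7, 155.8], [257.4, 134.0], [256.3, 131.9]]
0.03 [[269.1, 150.8], [270.3, 153.0], [258.9, 131.2], [257.8, 129.1]]
0.04 [[270.7, 147.9], [271.9, 150.2], [260.4, 128.4], [259.3, 126.3]]
0.05 [[272.3, 145.1], [273.6, 147.4], [261.9, 125.6], [260.8, 123.5]]
top [331 204   9  21 122] [335.1 214.5]
scene [243 165  20  14 143] [252.7 170.7]
0.14 [[ 0.521  -0.1645  0.14  ]] [[ 0.518 -0.169  0.14 ]]
0.15 [[ 0.5199 -0.1632  0.15  ]] [[ 0.5229 -0.1603  0.15  ]]
0.155 [[ 0.5193 -0.1625  0.155 ]] [[ 0.5254 -0.156   0.155 ]]
0.16 [[ 0.5188 -0.1619  0.16  ]] [[ 0.5279 -0.1516  0.16  ]]
grasp TCP [ 0.54135753 -0.16868523  0.11177016] delta tool now [0.0133 0.0018 0.1176]
```

```bash
python3 -m inch '[0.003,0.001,0.018,0,0,0,1, 0.003,0.001,0.018,0,0,0,1, 0.003,0,0.018,0,0,0,1, 0.003,0,0.018,0,0,0,1, 0.001,0,0.018,0,0,0,1, 0,0,0.018,0,0,0,1, 0,0,0.01,0,0,0,1, 0,0,0.004,0,0,0,1]'
python3 - <<'E'
from h import *
T=np.array(bot.get_obs()['position']); M=R.from_rotvec(bot.get_obs()['orientation']).as_matrix(); print(T,M.round(3),bot.get_obs()['q'].round(2),bot.get_obs()['ft_force'])
s=bot.snapshot('scene')[130:220,200:300,::-1]; cv2.imwrite('pics/c7.png',cv2.resize(s,None,fx=6,fy=6,interpolation=cv2.INTER_CUBIC))
E
```

```text
t: 24.65
position: [0.5211, -0.1697, 0.1436]
orientation: [0.31, 2.66, -0.112]
ft_force: [-0.2, -0.3, -0.3]
width: 0.0855
gripper_force: 0.0
[ 0.52105514 -0.16965076  0.14360221] [[-0.87   0.236  0.433]
 [ 0.199  0.971 -0.13 ]
 [-0.451 -0.027 -0.892]] [ 0.38  0.31 -0.25  2.28  0.94  0.17  0.6 ] [-0.1741283  -0.26533121 -0.3085083 ]
```

View pics/c7.png

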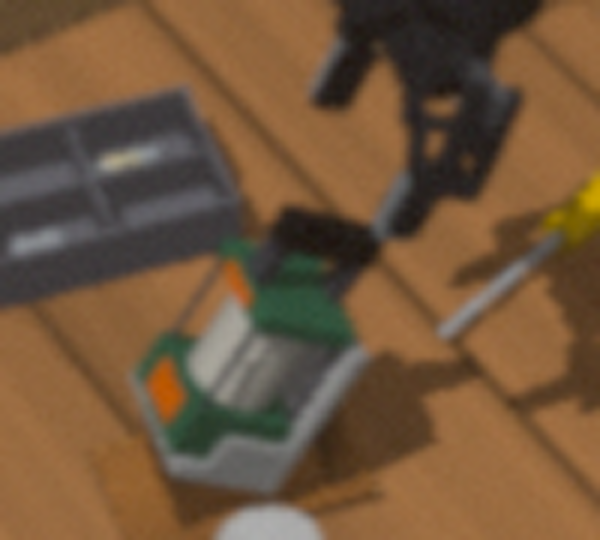

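The fingers aren't over the bar yet: tips at (395,225) and (330,95), bar at (325,240). Joint 6 is at its limit, so I'll use less tilt and recompute.

```bash
python3 -m inch '[0,0,-0.01,0,0.06,0,1, 0,0,-0.01,0,0.06,0,1, 0,0,0,0,0.06,0,1, 0,0,0,0,0.04,0,1, 0,0,0,0,0,0,1, 0,0,0,0,0,0,1, 0,0,0,0,0,0,1, 0,0,0,0,0,0,1]'
cat > g.py <<'E'
from h import *
o=bot.get_obs(); T=o['position']; M=R.from_rotvec(o['orientation']).as_matrix()
G=np.array([.520,-.1625,.154]); Tg=G+.051*M[:,2]
print(T.round(4),M.round(3).tolist(),o['q'].round(2),'tilt',np.degrees(np.arccos(-M[2,2])).round(1),'yaw y',np.degrees(np.arctan2(M[1,1],M[0,1])).round(1)); print('delta tool',(M.T@(Tg-T)).round(4))
E
python3 g.py
```

```text
t: 25.37
position: [0.5144, -0.1688, 0.1569]
orientation: [0.336, 2.842, -0.095]
ft_force: [-0.3, -0.6, 0.2]
width: 0.085
gripper_force: 0.0
[ 0.5144 -0.1688  0.1569] [[-0.935, 0.238, 0.265], [0.219, 0.971, -0.097], [-0.28, -0.032, -0.959]] [ 0.66  0.35 -0.59  2.1   0.54  0.52  1.02] tilt 16.4 yaw y 76.3
delta tool [-0.003   0.0076  0.0546]
```

```bash
python3 -m inch '[0,0.004,0,-0.033,0,0,1, -0.003,0.003,0.01,0,0,0,1, 0,0,0.012,0,0,0,1, 0,0,0.012,0,0,0,1, 0,0,0.012,0,0,0,1, 0,0,0.006,0,0,0,1, 0,0,0.003,0,0,0,1, 0,0,0,0,0,0,1]'
python3 g.py; python3 - <<'E'
from h import *
s=bot.snapshot('scene')[140:200,220:290,::-1]; t=bot.snapshot('top')[180:250,310:370,::-1]
f=lambda i,k:cv2.resize(i,None,fx=k,fy=k,interpolation=cv2.INTER_CUBIC); cv2.imwrite('pics/c8.png',np.hstack([f(s,6)[:360],cv2.copyMakeBorder(f(t,5)[:350],0,10,0,0,0)]))
E
```

```text
t: 26.03
position: [0.5341, -0.1661, 0.1048]
orientation: [0.329, 2.841, -0.047]
ft_force: [-0.6, 0.0, -0.2]
width: 0.0856
gripper_force: 0.0
[ 0.5341 -0.1661  0.1048] [[-0.935, 0.228, 0.272], [0.219, 0.974, -0.064], [-0.279, -0.0, -0.96]] [ 0.59  0.46 -0.51  2.1   0.63  0.41  0.94] tilt 16.2 yaw y 76.8
delta tool [ 0.0002  0.0002 -0.0003]
```

View pics/c8.png

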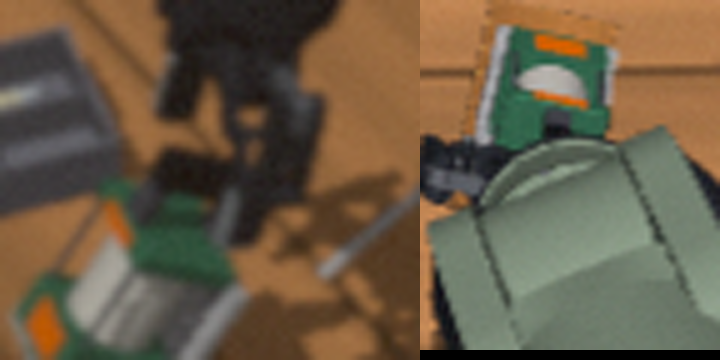

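The tips, (235,235) and (175,115), straddle the bar centred at about (197,180), so I close.

```bash
python3 -m inch '[0,0,0,0,0,0,0.4, 0,0,0,0,0,0,0, 0,0,0,0,0,0,-0.3, 0,0,0,0,0,0,-0.5, 0,0,0,0,0,0,-1, 0,0,0,0,0,0,-1, 0,0,0,0,0,0,-1, 0,0,0,0,0,0,-1]' 60; python3 g.py
```

```text
t: 26.8
position: [0.5342, -0.1665, 0.1054]
orientation: [0.329, 2.84, -0.048]
ft_force: [-3.4, 0.2, 6.7]
width: 0.0147
gripper_force: 58.9
[ 0.5342 -0.1665  0.1054] [[-0.934, 0.229, 0.273], [0.22, 0.973, -0.065], [-0.28, -0.001, -0.96]] [ 0.59  0.46 -0.51  2.1   0.63  0.41  0.94] tilt 16.3 yaw y 76.8
delta tool [0.0006 0.0006 0.0002]
```

```bash
python3 -m inch '[0.003,0,-0.0095,0,0,0,-1, 0.003,0,-0.0095,0,0,0,-1, 0.003,0,-0.0095,0,0,0,-1, 0.003,0,-0.0095,0,0,0,-1, -0.007,0,-0.024,0,0,0,-1, -0.007,0,-0.024,0,0,0,-1, -0.007,0,-0.024,0,0,0,-1, -0.007,0,-0.024,0,0,0,-1]'; python3 g.py
```

```text
t: 27.47
position: [0.5116, -0.1608, 0.2398]
orientation: [0.329, 2.841, -0.047]
ft_force: [-0.3, 0.9, -3.2]
width: 0.0147
gripper_force: 59.3
[ 0.5116 -0.1608  0.2398] [[-0.935, 0.229, 0.272], [0.22, 0.973, -0.064], [-0.279, -0.0, -0.96]] [ 0.82  0.24 -0.74  2.01  0.3   0.69  1.25] tilt 16.2 yaw y 76.8
delta tool [0.0157 0.0003 0.1358]
```

```bash
python3 -m inch '[-0.008,0,-0.029,0,0,0,-1, -0.008,0,-0.029,0,0,0,-1, 0,0,0,0,0.1187,0,-1, 0,0,0,0,0.1187,0,-1, 0,0,0,0,0.1187,0,-1, 0,0,0,0,0.1187,0,-1, 0,0,0,0,0.1187,0,-1, 0,0,0,0,0,0,-1]'; python3 - <<'E'
from h import *
im=bot.snapshot('scene'); cv2.imwrite('pics/raw_s9.png',im[:,:,::-1]); im2=bot.snapshot('top'); cv2.imwrite('pics/raw_t9.png',im2[:,:,::-1])
o=bot.get_obs(); M=R.from_rotvec(o['orientation']).as_matrix(); print(o['position'],M.round(3).tolist(),o['q'].round(2))
for n,i in (('scene',im),('top',im2)):
    H=hsv(i)
    for nm,m in (('green',(H[:,:,0]>60)&(H[:,:,0]<90)&(H[:,:,1]>110)),('orange',(H[:,:,1]>180)&(H[:,:,2]>110)&(H[:,:,0]<16))):
        k,l,s,c=cv2.connectedComponentsWithStats(m.astype(np.uint8))
        for j in range(1,k):
            if s[j,4]>6: print(n,nm,s[j],c[j].round(1))
E
```

```text
t: 28.13
position: [0.5116, -0.1609, 0.2955]
orientation: [-0.324, -2.8, -0.058]
ft_force: [0.5, 0.0, -4.4]
width: 0.015
gripper_force: 59.3
[ 0.5118838  -0.16036829  0.29754809] [[-0.927, 0.228, -0.298], [0.216, 0.974, 0.072], [0.306, 0.002, -0.952]] [ 0.64  0.57 -0.71  1.4   0.27  1.6   1.27]
scene green [118   0  27  22 258] [132.5   7. ]
scene green [101   3   5   5   9] [103.2   4.3]
scene green [ 97  13  23  29 234] [109.7  29.9]
scene green [ 92 108  38  25 344] [110.5 120. ]
scene green [243 129  10   8  37] [247.1 132.6]
scene green [368 398   8  22  90] [371.9 409.6]
scene green [383 404  13  16  82] [389.1 412. ]
scene green [348 407  17  13  78] [355.5 414. ]
scene orange [288 291   5   5  17] [290.1 292.8]
scene orange [283 293   6   7  15] [285.9 296. ]
scene orange [387 310 135  93 533] [450.1 351. ]
scene orange [ 400  336   99   84 2526] [448.1 376.8]
scene orange [496 341  62  79 359] [529.9 384.3]
scene orange [ 430  358  100   62 2820] [486.2 394.5]
scene orange [398 406  13  14  58] [403.7 412.8]
top green [469  97  48  45 673] [491.3 119.3]
top green [  24  116   57   53 1005] [ 52.1 142.8]
top green [334 140  13   5  32] [340.1 142.1]
top green [327 197  29  25 318] [338.2 210.9]
top orange [ 53 179  17   3  32] [ 61.3 180. ]
top orange [  35  179   48  133 3809] [ 59.3 252. ]
top orange [  7 180  26 132 285] [ 14.7 249.6]
top orange [215 182   6   2   7] [217.1 182.1]
top orange [217 185   4   4   8] [218.6 186.5]
top orange [ 62 195   8   8  15] [ 65.4 198.1]
```

```bash
python3 -m inch '[0,0.03,0,0,0,0,-1, 0,0.038,0,0,0,0,-1, 0,0.038,0,0,0,0,-1, 0,0.038,0,0,0,0,-1, 0,0.038,0,0,0,0,-1, 0,0.038,0,0,0,0,-1, 0,0.038,0,0,0,0,-1, 0,0.038,0,0,0,0,-1]'
python3 -m inch '[0,0.03,0,0,0,0,-1, 0,0.021,0,0,0,0,-1, 0,0,0,0.026,0,-0.081,-1, 0,0,0,0.026,0,-0.081,-1, 0,0,0,0,0,0,-1, 0,0,0,0,0,0,-1, 0,0,0,0,0,0,-1, 0,0,0,0,0,0,-1]'
cat > lan.py <<'E'
from h import *
o=bot.get_obs(); T=o['position']; M=R.from_rotvec(o['orientation']).as_matrix()
B=T+M@[0,0,-.051]; print('TCP',T.round(4),'M',M.round(3).tolist(),'q',o['q'].round(2),'ft',o['ft_force'].round(1),'w',round(o['width'],4))
print('tilt',np.degrees(np.arctan2(np.dot(M[:,2],-M[:,0]*0+[1,0,0]),-M[2,2])).round(1),'lantern yaw',np.degrees(np.arctan2(M[1,1],M[0,1])).round(2)-90,'lantern origin nominal',(B-[0,0,.126]).round(4))
E
python3 lan.py; python3 - <<'E'
from h import *
for n in ('scene','top'):
    im=bot.snapshot(n); cv2.imwrite(f'pics/raw_{n}10.png',im[:,:,::-1]); H=hsv(im)
    P=proj(n,[.606,.174,.25])[0]; print(n,'exp',[proj(n,[.606,.174,z])[0].round(0).tolist() for z in (.22,.346)])
    for nm,m in (('green',(H[:,:,0]>50)&(H[:,:,0]<95)&(H[:,:,1]>90)),('orange',(H[:,:,1]>170)&(H[:,:,2]>90)&(H[:,:,0]<16)),('white',(H[:,:,1]<40)&(H[:,:,2]>120))):
        k,l,s,c=cv2.connectedComponentsWithStats(m.astype(np.uint8))
        for j in range(1,k):
            if s[j,4]>5 and np.hypot(*(c[j]-P))<110: print(n,nm,s[j],c[j].round(1))
E
```

```text
t: 28.9
position: [0.5793, 0.1285, 0.3005]
orientation: [-0.327, -2.819, -0.052]
ft_force: [1.1, -0.7, -2.7]
width: 0.0148
gripper_force: 59.5
t: 29.57
position: [0.5914, 0.1758, 0.2991]
orientation: [-0.091, -2.832, -0.014]
ft_force: [-0.3, -0.6, -3.4]
width: 0.0148
gripper_force: 59.5
TCP [0.5914 0.1758 0.2991] M [[-0.951, 0.064, -0.303], [0.061, 0.998, 0.019], [0.303, -0.0, -0.953]] q [ 0.07  0.72 -0.77  1.16  0.28  1.68  0.89] ft [-0.3 -0.6 -3.4] w 0.0148
tilt -17.6 lantern yaw -3.680000000000007 lantern origin nominal [0.6069 0.1749 0.2216]
scene exp [[297.0, 247.0], [299.0, 213.0]]
scene green [284 218   4   6  18] [285.8 220.3]
scene green [291 224  18  13 144] [299.5 229.8]
scene green [283 236  31  18 103] [297.4 245.6]
scene orange [284 225   7   8  14] [287.1 228.4]
scene orange [284 243   7  12  37] [286.9 248.5]
scene orange [391 257   5   5  10] [393. 259.]
scene orange [373 267   8   5  15] [376.9 268.7]
scene orange [288 290   5   6  21] [289.9 292.8]
scene orange [283 293   6   7  18] [285.7 295.9]
scene white [222 173  39  35 608] [242.4 193.5]
scene white [236 214  18  15 201] [244.2 220.9]
scene white [237 237  14  16 163] [243.4 244.5]
scene white [203 267  20  24 339] [212.2 277.3]
scene white [299 285   3   4   8] [299.6 286.2]
top exp [[209.0, 180.0], [201.0, 170.0]]
top green [191 173  26  18 221] [202.1 183.8]
top white [   64     0   205   194 10020] [196.8  96.7]
top white [143 107   6   3  12] [145.5 108.3]
top white [154 114  17  30 190] [160.5 132. ]
top white [155 125   1  12  12] [155.  130.5]
top white [255 125  18  17 209] [263.9 132.5]
top white [284 166   9  14  66] [289.  172.2]
top white [ 235  172   71   91 3641] [269.3 215.4]
top white [208 192  18  11 122] [214.8 197. ]
top white [151 254   5   5   9] [152.8 256.2]
top white [147 258   6   5  10] [149.5 260. ]
top white [143 261   7   6  14] [146.4 263.6]
top white [139 264   8   7  20] [142.8 266.8]
```

```bash
python3 - <<'E'
from h import *
a=np.radians(-3.6); ex=np.array([np.cos(a),np.sin(a)]); ey=np.array([-ex[1],ex[0]])
H=hsv(cv2.imread('pics/raw_top10.png')[:,:,::-1].copy()); m=((H[:,:,0]>50)&(H[:,:,0]<95)&(H[:,:,1]>70)&(H[:,:,2]>40)).astype(np.uint8); b,st,c=blob(m,(180,165,230,200)); print(st)
for y in range(170,186): print(y,''.join('#' if v else '.' for v in b[y,185:222]))
rows=[y for y in range(175,182)]
L=[np.nonzero(b[y])[0].min()-.5 for y in rows]; Rr=[np.nonzero(b[y])[0].max()+.5 for y in rows]
for z in (.3126,.3156):
    pl=plane('top',np.c_[L,rows],z)[:,:2].mean(0); pr=plane('top',np.c_[Rr,rows],z)[:,:2].mean(0); pt=plane('top',(203.5,np.nonzero(b[:,200:208].any(1))[0].min()-.5),z)[0,:2]
    print(z,'y left/right/mid',(pl@ey).round(4),(pr@ey).round(4),((pl+pr)/2@ey).round(4),'x',((pt@ex)-.029).round(4))
D=np.array([.6059,.1736]); print('dock top-view',D@ex,D@ey,'touch',np.array([.607,.1745])@ex,np.array([.607,.1745])@ey)
for px,z,off in (((286.9,248.5),.2366,.029),((287.1,228.4),.3096,.029),((285.8,295.95),.024,.029),((289.9,292.7),.033,.015)):
    p=plane('scene',px,z)[0,:2]; q=plane('scene',px,z+.003)[0,:2]; print('scene',px,'x',(p@ex-off).round(4),'y',(p@ey).round(4),'if z+3mm',(q@ex-off).round(4),(q@ey).round(4))
n=np.array([.6069,.1749]); print('nominal',n@ex,n@ey)
E
```

```text
[191 173  27  18 224]
170 .....................................
171 .....................................
172 .....................................
173 ......##.............................
174 ......###............................
175 ......###............................
176 ......#####..........................
177 ......#####........####..............
178 ......#####........#####.............
179 ......#####........######............
180 ......####..........#####............
181 ......#####.........######...........
182 ......######.......########..........
183 ......########.....#########.........
184 ......######################.........
185 ..........###################........
0.3126 y left/right/mid 0.2405 0.206 0.2233 x 0.5562
0.3156 y left/right/mid 0.2399 0.2055 0.2227 x 0.5556
dock top-view 0.5938039605644009 0.2113022158379589 touch 0.5948452784980957 0.2122695094650266
scene (286.9, 248.5) x 0.5937 y 0.2134 if z+3mm 0.5949 0.2153
scene (287.1, 228.4) x 0.5935 y 0.2122 if z+3mm 0.5948 0.2142
scene (285.8, 295.95) x 0.5934 y 0.2122 if z+3mm 0.5943 0.2137
scene (289.9, 292.7) x 0.5959 y 0.2138 if z+3mm 0.5969 0.2153
nominal 0.5947203596174411 0.212662441104445
```

```bash
python3 -m inch '[-0.0064,0,0.0203,0,0,0,-1, -0.0064,0,0.0203,0,0,0,-1, -0.0064,0,0.0203,0,0,0,-1, -0.0064,0,0.0203,0,0,0,-1, -0.0064,0,0.0203,0,0,0,-1, -0.0064,0,0.0203,0,0,0,-1, -0.0064,0,0.0203,0,0,0,-1, -0.0064,0,0.0203,0,0,0,-1]'
python3 -m inch '[0,0,0,0,0,0,-1, 0,0,0,0,0,0,-1, 0,0,0,0,0,0,-1, 0,0,0,0,0,0,-1, 0,0,0,0,0,0,-1, 0,0,0,0,0,0,-1, 0,0,0,0,0,0,-1, 0,0,0,0,0,0,-1]' >/dev/null
cat > marks.py <<'E'
from h import *
import sys
exec(open('lan.py').read()); zl=(B-[0,0,.126])[2]
a=np.radians(-3.6); ex=np.array([np.cos(a),np.sin(a)]); ey=np.array([-ex[1],ex[0]])
im=bot.snapshot('scene'); cv2.imwrite('pics/raw_m%d.png'%(o['t']*100),im[:,:,::-1]); H=hsv(im)
m=((H[:,:,1]>170)&(H[:,:,2]>90)&(H[:,:,0]<16)).astype(np.uint8); k,l,s,c=cv2.connectedComponentsWithStats(m)
for j in range(1,k):
    if s[j,4]>5 and 270<c[j][0]<310 and 200<c[j][1]<310:
        out=[]
        for nm,z,off in (('foot',zl+.015,.029),('cap',zl+.088,.029),('line',.024,.029),('peg',.033,.015)):
            p=plane('scene',c[j],z)[0,:2]; x,y=p@ex-off-.5948,p@ey-.2123
            if abs(x)<.012 and abs(y)<.012: out.append((nm,round(x*1000,1),round(y*1000,1)))
        print(s[j],c[j].round(1),out)
n=(B-[0,0,.126])[:2]; print('nominal off',((n@ex-.5948)*1000).round(1),((n@ey-.2123)*1000).round(1))
E
python3 marks.py
```

```text
t: 30.33
position: [0.5907, 0.1763, 0.1271]
orientation: [-0.089, -2.831, -0.013]
ft_force: [0.2, 0.4, -3.1]
width: 0.0152
gripper_force: 59.5
TCP [0.5908 0.1767 0.1283] M [[-0.951, 0.061, -0.304], [0.058, 0.998, 0.018], [0.304, -0.0, -0.953]] q [ 0.08  0.86 -0.73  1.35  0.37  1.38  0.86] ft [ 0.1 -0.  -3.1] w 0.015
tilt -17.7 lantern yaw -3.5 lantern origin nominal [0.6063 0.1757 0.0509]
[284 269   4   5   8] [285.9 271.1] [('cap', np.float64(-1.4), np.float64(-1.9))]
[284 284   6  11  22] [286.9 288.4] [('foot', np.float64(-2.1), np.float64(3.4))]
[283 293   6   7  18] [285.7 295.9] [('line', np.float64(-1.4), np.float64(-0.3))]
nominal off -0.8 1.2
```

```bash
python3 -m inch '[-0.0006,-0.001,0,0,0,0,-1, 0,0,0,0,0,0,-1, -0.0006,0,0.0019,0,0,0,-1, -0.0006,0,0.0019,0,0,0,-1, -0.0006,0,0.0019,0,0,0,-1, -0.0006,0,0.0019,0,0,0,-1, 0,0,0,0,0,0,-1, 0,0,0,0,0,0,-1]'
python3 marks.py
```

```text
t: 31.72
position: [0.5911, 0.1756, 0.1198]
orientation: [-0.086, -2.83, -0.013]
ft_force: [-0.9, 1.0, -2.9]
width: 0.0147
gripper_force: 59.5
TCP [0.5911 0.1756 0.1198] M [[-0.951, 0.061, -0.304], [0.058, 0.998, 0.018], [0.305, -0.0, -0.952]] q [ 0.08  0.87 -0.73  1.36  0.37  1.37  0.86] ft [-0.9  1.  -2.9] w 0.0147
tilt -17.7 lantern yaw -3.489999999999995 lantern origin nominal [0.6066 0.1747 0.0423]
[284 286   6   9  21] [286.6 289.7] [('foot', np.float64(-2.2), np.float64(2.0)), ('peg', np.float64(3.8), np.float64(-10.7))]
[283 292   7   8  20] [285.8 295.8] [('line', np.float64(-1.6), np.float64(-0.3))]
nominal off -0.4 0.2
```

```bash
python3 -m inch '[-0.0004,0,0.0011,0,0,0,-1, -0.0004,0,0.0011,0,0,0,-1, -0.0004,0,0.0011,0,0,0,-1, -0.0004,0,0.0011,0,0,0,-1, -0.0004,0,0.0011,0,0,0,-1, 0,0,0,0,0,0,-1, 0,0,0,0,0,0,-1, 0,0,0,0,0,0,-1]'
python3 lan.py
```

```text
t: 32.43
position: [0.5914, 0.1756, 0.1141]
orientation: [-0.086, -2.831, -0.013]
ft_force: [0.4, 0.0, -2.6]
width: 0.0149
gripper_force: 59.5
TCP [0.5914 0.1756 0.1141] M [[-0.951, 0.061, -0.304], [0.058, 0.998, 0.018], [0.305, -0.0, -0.952]] q [ 0.08  0.87 -0.72  1.36  0.38  1.36  0.86] ft [ 0.4  0.  -2.6] w 0.0149
tilt -17.7 lantern yaw -3.5 lantern origin nominal [0.6069 0.1747 0.0366]
```

```bash
python3 -m inch '[-0.0003,0,0.001,0,0,0,-1, -0.0003,0,0.001,0,0,0,-1, -0.0003,0,0.001,0,0,0,-1, -0.0003,0,0.001,0,0,0,-1, 0,0,0,0,0,0,-1, 0,0,0,0,0,0,-1, 0,0,0,0,0,0,-1, 0,0,0,0,0,0,-1]'
python3 -m inch '[-0.0003,0,0.001,0,0,0,-1, -0.0003,0,0.001,0,0,0,-1, 0,0,0,0,0,0,-1, 0,0,0,0,0,0,-1, 0,0,0,0,0,0,-1, 0,0,0,0,0,0,-1, 0,0,0,0,0,0,-1, 0,0,0,0,0,0,-1]'
python3 lan.py
```

```text
t: 33.1
position: [0.5913, 0.1753, 0.1097]
orientation: [-0.087, -2.831, -0.012]
ft_force: [1.3, -2.7, -4.9]
width: 0.0148
gripper_force: 59.3
t: 33.77
position: [0.5912, 0.1755, 0.1077]
orientation: [-0.087, -2.831, -0.013]
ft_force: [1.1, -3.1, -4.2]
width: 0.0146
gripper_force: 59.4
TCP [0.5912 0.1755 0.1077] M [[-0.951, 0.061, -0.304], [0.058, 0.998, 0.018], [0.305, -0.001, -0.952]] q [ 0.08  0.88 -0.72  1.37  0.38  1.35  0.86] ft [ 1.1 -3.1 -4.2] w 0.0146
tilt -17.7 lantern yaw -3.5 lantern origin nominal [0.6068 0.1746 0.0303]
```

```bash
python3 -m inch '[0,-0.0006,0,0,0,0,-1, -0.0003,0,0.001,0,0,0,-1, -0.0003,0,0.001,0,0,0,-1, -0.0003,0,0.001,0,0,0,-1, 0,0,0,0,0,0,-1, 0,0,0,0,0,0,-1, 0,0,0,0,0,0,-1, 0,0,0,0,0,0,-1]'
python3 -m inch '[-0.0003,0,0.001,0,0,0,-1, -0.0003,0,0.001,0,0,0,-1, 0,0,0,0,0,0,-1, 0,0,0,0,0,0,-1, 0,0,0,0,0,0,-1, 0,0,0,0,0,0,-1, 0,0,0,0,0,0,-1, 0,0,0,0,0,0,-1]'
python3 marks.py
```

```text
t: 34.43
position: [0.5911, 0.175, 0.1046]
orientation: [-0.086, -2.831, -0.013]
ft_force: [1.1, -2.2, -4.8]
width: 0.015
gripper_force: 59.4
t: 35.1
position: [0.5911, 0.175, 0.1025]
orientation: [-0.086, -2.831, -0.013]
ft_force: [1.3, -1.3, -3.1]
width: 0.0147
gripper_force: 59.4
TCP [0.5911 0.175  0.1025] M [[-0.951, 0.061, -0.304], [0.058, 0.998, 0.018], [0.305, -0.0, -0.952]] q [ 0.08  0.89 -0.72  1.37  0.38  1.34  0.86] ft [ 1.3 -1.3 -3.1] w 0.0147
tilt -17.7 lantern yaw -3.5 lantern origin nominal [0.6066 0.1741 0.0251]
[283 288   6  12  34] [285.8 293.9] [('foot', np.float64(0.4), np.float64(2.7)), ('line', np.float64(-4.7), np.float64(-5.6))]
nominal off -0.3 -0.5
```

```bash
python3 -m inch '[-0.0003,0,0.001,0,0,0,-1, 0,0,0,0,0,0,-1, -0.0003,0,0.001,0,0,0,-1, 0,0,0,0,0,0,-1, 0,0,0,0,0,0,-1, 0,0,0,0,0,0,-1, 0,0,0,0,0,0,-1, 0,0,0,0,0,0,-1]'
python3 -m inch '[-0.0003,0,0.001,0,0,0,-1, 0,0,0,0,0,0,-1, 0,0,0,0,0,0,-1, 0,0,0,0,0,0,-1, 0,0,0,0,0,0,-1, 0,0,0,0,0,0,-1, 0,0,0,0,0,0,-1, 0,0,0,0,0,0,-1]'
```

```text
t: 35.82
position: [0.5913, 0.175, 0.1009]
orientation: [-0.087, -2.831, -0.013]
ft_force: [2.1, -3.9, 6.2]
width: 0.015
gripper_force: 60.7
t: 36.48
position: [0.5918, 0.175, 0.1007]
orientation: [-0.087, -2.832, -0.013]
ft_force: [2.2, -5.9, 16.5]
width: 0.0149
gripper_force: 62.3
```

The lantern is home: upward force appears at a nominal foot height of ~24 mm. I'll ease off the press, release and retreat along the tool.

```bash
python3 -m inch '[0.0003,0,-0.001,0,0,0,-1, 0,0,0,0,0,0,-1, 0,0,0,0,0,0,-0.5, 0,0,0,0,0,0,-0.3, 0,0,0,0,0,0,0, 0,0,0,0,0,0,0.3, 0,0,0,0,0,0,0.3, 0,0,0,0,0,0,0.3]'
python3 marks.py
python3 -m inch '[0,0,-0.006,0,0,0,0.4, 0,0,-0.012,0,0,0,0.4, 0,0,-0.02,0,0,0,0.4, 0,0,-0.03,0,0,0,0.4, 0,0,-0.035,0,0,0,0.4, 0,0,-0.035,0,0,0,0.4, 0,0,-0.03,0,0,0,0.4, 0,0,0,0,0,0,0.4]'
python3 -m inch '[0,-0.036,0,0,0,0,0.4, 0,-0.038,0,0,0,0,0.4, 0,-0.038,0,0,0,0,0.4, 0,-0.038,0,0,0,0,0.4, 0,-0.038,0,0,0,0,0.4, 0,-0.038,0,0,0,0,0.4, 0,0,0,0,0,0,0.4, 0,0,0,0,0,0,0.4]'
python3 - <<'E'
from h import *
for n in ('scene','top'):
    im=bot.snapshot(n); cv2.imwrite(f'pics/raw_{n}_end.png',im[:,:,::-1]); H=hsv(im)
    P=proj(n,[.606,.174,.08])[0]; print(n,'pred foot mark',proj(n,[.606+.029,.174-.002,.039]).round(1),'cap',proj(n,[.635,.172,.112]).round(1),'cap centre',proj(n,[.606,.174,.118]).round(1))
    for nm,m in (('green',(H[:,:,0]>50)&(H[:,:,0]<95)&(H[:,:,1]>90)),('orange',(H[:,:,1]>170)&(H[:,:,2]>90)&(H[:,:,0]<16))):
        k,l,s,c=cv2.connectedComponentsWithStats(m.astype(np.uint8))
        for j in range(1,k):
            if s[j,4]>5 and np.hypot(*(c[j]-P))<40: print(n,nm,s[j],c[j].round(1))
E
```

```text
t: 37.15
position: [0.591, 0.1751, 0.1004]
orientation: [-0.086, -2.83, -0.013]
ft_force: [-0.2, -0.9, -0.2]
width: 0.0555
gripper_force: 0.0
TCP [0.591  0.1751 0.1004] M [[-0.951, 0.061, -0.304], [0.058, 0.998, 0.018], [0.305, -0.0, -0.952]] q [ 0.08  0.89 -0.72  1.37  0.38  1.33  0.86] ft [-0.2 -0.9 -0.2] w 0.0555
tilt -17.7 lantern yaw -3.489999999999995 lantern origin nominal [0.6065 0.1742 0.0229]
[284 276   4   5   8] [285.2 277.6] [('cap', np.float64(0.1), np.float64(-1.9))]
[283 289   6  11  31] [285.5 293.9] [('foot', np.float64(0.3), np.float64(1.3)), ('line', np.float64(-4.1), np.float64(-5.9))]
nominal off -0.4 -0.4
t: 37.87
position: [0.6448, 0.1727, 0.2673]
orientation: [-0.088, -2.838, -0.018]
ft_force: [-0.5, 1.4, 0.0]
width: 0.0594
gripper_force: 0.0
t: 38.53
position: [0.6286, -0.0561, 0.2615]
orientation: [-0.092, -2.831, -0.013]
ft_force: [0.5, 1.9, 0.2]
width: 0.0599
gripper_force: 0.0
scene pred foot mark [[285.5 292.9]] cap [[285.8 277.6]] cap centre [[295.8 271.4]]
scene green [283 269   3   4  10] [284.1 270.2]
scene green [290 271  21  14 174] [299.5 277.2]
scene green [282 282   4   6  14] [284.1 284.3]
scene green [294 288  15  10  34] [301.6 292.5]
scene orange [284 276   3   4   6] [284.8 277.2]
scene orange [283 289   6  11  30] [285.6 293.9]
top pred foot mark [[218.5 181.7]] cap [[215.2 177. ]] cap centre [[214.1 186.7]]
top green [204 177  25  25 403] [216.8 189.5]
```

```bash
python3 - <<'E'
import cv2
a=cv2.imread('pics/raw_t8.png').astype(int); b=cv2.imread('pics/raw_top_end.png').astype(int)
f=lambda i:(i[:,:,2]-i[:,:,0])  # red-blue: wood high, grey low
for n,i in (('before',a),('after',b)):
    s=f(i); print(n,'right edge cols 224-236',s[190:200,224:237].mean(0).round(0).tolist(),'bottom rows 198-208',s[198:209,214:226].mean(1).round(0).tolist())
a=cv2.imread('pics/raw_s8.png').astype(int); b=cv2.imread('pics/raw_scene_end.png').astype(int)
for n,i in (('before',a),('after',b)):
    s=f(i); print(n,'scene far -x corner cols 304-322 rows 284-292',s[284:292,304:322].mean(0).round(0).tolist())
E
```

```text
before right edge cols 224-236 [-11.0, -11.0, -11.0, -10.0, -11.0, -7.0, 28.0, 80.0, 90.0, 90.0, 88.0, 89.0, 89.0] bottom rows 198-208 [-9.0, -10.0, -10.0, -10.0, -7.0, 19.0, 50.0, 51.0, 60.0, 88.0, 93.0]
after right edge cols 224-236 [-17.0, -16.0, -17.0, -12.0, -7.0, -5.0, 30.0, 81.0, 94.0, 94.0, 94.0, 93.0, 93.0] bottom rows 198-208 [-14.0, -18.0, -16.0, -11.0, -6.0, 20.0, 52.0, 52.0, 52.0, 52.0, 54.0]
before scene far -x corner cols 304-322 rows 284-292 [7.0, 20.0, 33.0, 50.0, 64.0, 75.0, 80.0, 81.0, 82.0, 84.0, 84.0, 83.0, 84.0, 84.0, 84.0, 85.0, 84.0, 85.0]
after scene far -x corner cols 304-322 rows 284-292 [2.0, -2.0, -4.0, -2.0, 2.0, 8.0, 22.0, 40.0, 46.0, 49.0, 49.0, 49.0, 51.0, 53.0, 58.0, 61.0, 66.0, 70.0]
```

The dock's edges match the earlier top view to a small fraction of a pixel, so it hasn't moved. The lantern's marks are within about 1 px of where they should be when seated. I hand the job in.

```bash
python3 -c "
from rig import bot
print(bot.sign_off())"
```

```text
the job is handed in; nothing more can be done
None
```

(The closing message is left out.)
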